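Tip a weighed portion of mushrooms into a punnet and put the measure back

TASK

The weighed portion of six mushrooms stands in the steel measuring cup on the scale. Pick up the cup and tip all six into the empty wooden punnet from low above it so that they do not get bruised, then set the empty cup down (do not drop it) upright, fully down in the round recess of its own wooden seat block (the one it fits), without forcing it. Leave the punnet standing flat, and do not disturb the full punnet or the small cup.

Things in the scene. Friction and masses are not known exactly. Their poses are not given: they have to be found in the camera images.
- measure: the steel measuring cup that holds the six mushrooms: a plain straight round cup, outside diameter 64 mm, height 90 mm, wall 3 mm, floor 4 mm thick, about 0.16 kg empty. No handle. Origin at the centre of its underside, z along its axis towards the mouth. It starts upright on the scale.
- measure_rim (a point): centre of the mouth of the steel measuring cup, 90 mm above its underside
- punnet: the empty pine punnet to fill: an open rectangular box 150 x 120 x 55 mm (x, y, z outside), walls and floor 6 mm, loose, 0.22 kg. Origin at the centre of its underside, z up.
- punnet_in (a point): centre of the inner floor of the empty punnet, 6 mm above its underside; axes as the punnet's
- seat: fixed wooden block 100 x 100 x 22 mm with a round recess 70 mm in diameter and 14 mm deep (2 mm chamfer) in its top: the measuring cup's own seat (3 mm play all round). Origin at the centre of its underside.
- seat_floor (a point): centre of the floor of that 70 mm recess, 8 mm above the table and 14 mm below the block's top
- small_seat: a like block 100 x 100 x 22 mm whose recess is only 50 mm in diameter: the seat of the smaller cup; the measuring cup does not go in. Origin at the centre of its underside.
- scale: the fixed shop scale, 160 x 170 mm, on whose steel top the measuring cup starts. Origin at the centre of its underside; its flat top is 41 mm above the table.
- full_punnet: another punnet of the same size, already full and heaped with mushrooms (loose, 0.7 kg, top of heap about 75 mm). Not to be disturbed. Origin at the centre of its underside.
- small_measure: a smaller steel cup, 44 mm in diameter at the rim, 65 mm high, empty, standing on the table beyond the scale. Not to be disturbed. Origin at the centre of its underside.
- cap0 (a point): centre of the brown round cap (26 mm in diameter) of mushroom 1 of 6; a pale stem 13 mm thick reaches 17 mm from this point; 13 g; smooth, slides easily
- cap1 (a point): centre of the brown round cap (26 mm in diameter) of mushroom 2 of 6; a pale stem 13 mm thick reaches 17 mm from this point; 13 g; smooth, slides easily
- cap2 (a point): centre of the brown round cap (26 mm in diameter) of mushroom 3 of 6; a pale stem 13 mm thick reaches 17 mm from this point; 13 g; smooth, slides easily
- cap3 (a point): centre of the brown round cap (26 mm in diameter) of mushroom 4 of 6; a pale stem 13 mm thick reaches 17 mm from this point; 13 g; smooth, slides easily
- cap4 (a point): centre of the brown round cap (26 mm in diameter) of mushroom 5 of 6; a pale stem 13 mm thick reaches 17 mm from this point; 13 g; smooth, slides easily
- cap5 (a point): centre of the brown round cap (26 mm in diameter) of mushroom 6 of 6; a pale stem 13 mm thick reaches 17 mm from this point; 13 g; smooth, slides easily
- mushroom0: mushroom 1 of 6, cap and stem as described for cap0; origin at the crown of the cap, z along the stem
- mushroom1: mushroom 2 of 6, cap and stem as described for cap1; origin at the crown of the cap, z along the stem
- mushroom2: mushroom 3 of 6, cap and stem as described for cap2; origin at the crown of the cap, z along the stem
- mushroom3: mushroom 4 of 6, cap and stem as described for cap3; origin at the crown of the cap, z along the stem
- mushroom4: mushroom 5 of 6, cap and stem as described for cap4; origin at the crown of the cap, z along the stem
- mushroom5: mushroom 6 of 6, cap and stem as described for cap5; origin at the crown of the cap, z along the stem
Mind the look-alikes: they are no part of the job. Leave any red look-alike of the punnet alone. What is shaped like the measure but green is not meant.

How it is judged:
On the way, in this order (a step that is already met when the one before it is completed fails the run):
1. the measuring cup is tipped over the empty punnet (angle between measure's own z axis and vertical above 0.7 rad and horizontal distance between measure_rim and punnet_in below 0.12 m and height (world z) of measure_rim above 0.06 m), for 0.02 s.
2. all six mushrooms are in the punnet (x of cap0 in the frame of punnet_in between -0.07 and 0.07 m and y of cap0 in the frame of punnet_in between -0.055 and 0.055 m and z of cap0 in the frame of punnet_in between 0 and 0.062 m and x of cap1 in the frame of punnet_in between -0.07 and 0.07 m and y of cap1 in the frame of punnet_in between -0.055 and 0.055 m and z of cap1 in the frame of punnet_in between 0 and 0.062 m and x of cap2 in the frame of punnet_in between -0.07 and 0.07 m and y of cap2 in the frame of punnet_in between -0.055 and 0.055 m and z of cap2 in the frame of punnet_in between 0 and 0.062 m and x of cap3 in the frame of punnet_in between -0.07 and 0.07 m and y of cap3 in the frame of punnet_in between -0.055 and 0.055 m and z of cap3 in the frame of punnet_in between 0 and 0.062 m and x of cap4 in the frame of punnet_in between -0.07 and 0.07 m and y of cap4 in the frame of punnet_in between -0.055 and 0.055 m and z of cap4 in the frame of punnet_in between 0 and 0.062 m and x of cap5 in the frame of punnet_in between -0.07 and 0.07 m and y of cap5 in the frame of punnet_in between -0.055 and 0.055 m and z of cap5 in the frame of punnet_in between 0 and 0.062 m), for 0.2 s.
At the end, for the whole second after the job is handed in: All six caps at rest inside the punnet (below 62 mm over its floor); punnet flat on the table (0.08 rad, underside below 6 mm); the cup at rest in the 70 mm recess of its own seat, under 4 mm above its floor, within 6 mm of its centre, upright within 0.06 rad (all of step 2 and angle between punnet's own z axis and vertical below 0.08 rad and height (world z) of punnet below 0.006 m and horizontal distance between measure and seat_floor below 0.006 m and z of measure in the frame of seat_floor below 0.004 m and angle between measure's own z axis and vertical below 0.06 rad and linear speed of each of mushroom0, mushroom1, mushroom2, mushroom3, mushroom4, mushroom5 below 0.03 m/s and linear speed of measure below 0.02 m/s); the robot touches nothing.
It fails at once if a mushroom gets bruised: it moves faster than 2 m/s (a fall of 20 cm) (linear speed of any of mushroom0, mushroom1, mushroom2, mushroom3, mushroom4, mushroom5 above 2 m/s).
It fails at once if the cup is forced into its seat block (over 70 N) (contact force between measure and seat above 70 N).
It fails at once if the cup is let go in the air over its seat, more than 6 mm above the block (horizontal distance between measure and seat_floor below 0.06 m and z of measure in the frame of seat_floor above 0.02 m and contact force between measure and the fingers below 0.05 N).
It fails at once if the full punnet or the small cup is disturbed (moved over 25 mm) (distance of any of full_punnet, small_measure from where it was at the start of the episode above 0.025 m).
It also fails if it takes over 56 s, if anything falls off the work surface, if the arm or the gripper's body presses on something with over 40 N, if the wrist force passes 120 N, or if a joint passes its speed limit or range.

ROBOT

A 6-joint arm with a two-finger parallel gripper is mounted at the origin on the work surface. World frame = base frame: x ahead of the robot, y to its left, z up, the work surface at z = 0. Lengths are in m, angles in rad, forces in N, time in s.
With the tool pointing down it reaches from about 0.35 to 0.85 m from the base axis. Payload 8.1 kg.
Tool frame: the origin (TCP) lies on the centre line of the jaws, within the pads' length; the fingertips stand robot.tips_ahead ahead of it and the grasp point (between the pads) lies 6 mm ahead of it (robot.tips_ahead is the distance from the TCP to the fingertips, in m); z points along the fingers, y is the line along which they close (so a half turn about z gives the same grasp; the last joint's range is limited). The gripper opens to 93 mm and grips with 3 to 60 N. Pads are 15 mm wide; open, the fingers measure 128 mm over their backs; the gripper's body (75 mm by 188 mm) begins 65 mm behind the grasp point.
Start: joints at [-1.357, 0.13, 1.488, -0, 1.523, -0.085], TCP at [0.177, -0.573, 0.244] pointing down, gripper open.
Joint ranges: [-2.96, 2.96], [-0.89, 2.26], [0.02, 2.5], [-1.34, 4.48], [0, 2.73], [-2.66, 2.66]. Speed limits (rad/s): [2.39, 2.39, 2.79, 3.14, 3.14, 3.14].

INTERFACE

Orientations are given as a rotation vector (axis times angle).
In Python, from plant import robot gives the robot as it stands.
- The arm moves only by the tool apply_moves, never from a script. Its arguments are lists of equal length, an entry for each row: "delta_pos": the shift along the tool's x, y, z in cm, a list of three; "twist": the turn about the tool's z in rad. A call has 1 to 8 rows; each row shifts and turns the commanded pose from where the row before left it, along the tool's axes as they then stand; what a row does not reach is not made up. A row lasts 1/8 s, in which the tool goes at most 62.5 mm and 10.7 degrees, less where a joint would pass 70% of its speed; a pose out of reach is approached as far as the arm can. A call with a gripper value outside its range is refused whole. "gripper" is the finger opening in cm, from 0 to 9.3, set as the call begins (left out, the last holds). The fingers move at their own pace and stop on an object; "squeeze" is the grip in N (left out, the last holds). Time passes only in rows, so rows that do not move let the fingers close. It gives the time, the measured TCP pose, the force, the opening and the grip force at its end, in the units of the state.
- robot.read_state(): the state, without advancing time (a new reading comes with each control period).
- robot.read_camera(name): name is "scene" or "top"; returns a dict with "frame" (480x640x3 uint8, red, green, blue), "vertical_fov" (degrees; the focal length in pixels is half the picture's height over the tangent of half this angle, whatever the lens; pixels are square), "cx", "cy" (the principal point, pixels), "R" (3x3) and "t" (3): a world point X has camera coordinates R X + t. Camera axes: x right, y down, z forward; pixel columns grow to the right and rows downward; lengths in m; the calibration is good to about 2 mm. A picture is of the moment at which its call begins. There is no depth.
- robot.close_job(): hands the job in; it is judged then, once.
The state is a dict: "t": time; "q": joint angles; "dq": joint speeds; "joint_torque": joint torques, N m; "tool_pos": TCP position; "orientation": TCP orientation; "force": force on the tool from outside, world axes, zero at the start; "wrist_torque": the same for the moment, N m; "opening": finger opening in m; "gripper_force": force on a finger pad.
Only numpy, scipy, OpenCV 4.12 (cv2) and the standard library are available. Lean on these libraries where they do the work, as an engineer would, in place of code of your own. Each camera call takes 0.05 s, during which the arm holds its last target. There are 200 camera calls.

## Working session

There is one attempt and no reset: what is moved stays moved. The work goes in short steps, Python scripts to look and compute and a tool call to move; the robot and the scene stay as the last step left them, time stands still between calls to the robot, and variables do not carry over. Pictures are saved under pics/ and viewed, at most 10 in all, crops included, and the job is handed in when it is done.

Besides the shell and the picture viewer there is one more tool, called after "Request:" by a JSON object that holds its "name" and its "arguments". apply_moves: Moves the arm, as the interface text tells. Its arguments: {"type":"object","properties":{"delta_pos":{"type":"array"},"twist":{"type":"array"},"gripper":{"type":"number"},"squeeze":{"type":"number"}},"required":["delta_pos","twist"]}

```bash
mkdir -p pics; ls
python3 - <<'E'
from plant import robot
import cv2,json
s=robot.read_state(); print(s, robot.tips_ahead)
for n in("scene","top"):
    c=robot.read_camera(n); cv2.imwrite(f"pics/{n}0.png",c["frame"][:,:,::-1]); print(n,c["vertical_fov"],c["cx"],c["cy"],c["R"],c["t"])
E
```

```text
pics
{'t': 0.0, 'q': array([-1.35739660e+00,  1.31142682e-01,  1.48926743e+00, -1.88446206e-05,
        1.52300927e+00, -8.54312529e-02]), 'dq': array([ 0.00059737, -0.00134034, -0.00080553,  0.00144557,  0.00191325,
       -0.00044457]), 'joint_torque': array([ 2.45134259e-03, -5.59834313e+01, -4.91756094e+01,  7.68467761e-02,
        3.51993064e-02, -1.66309728e-04]), 'tool_pos': array([ 0.17652766, -0.57289594,  0.24260496]), 'orientation': array([-3.10478812e+00, -4.67388219e-01,  2.12854373e-04]), 'force': array([0.58969406, 0.6967252 , 0.22198294]), 'wrist_torque': array([-0.02359041, -0.0089    , -0.01597871]), 'gripper_force': 0.0, 'opening': 0.09288629728193736} 0.025
scene 53.3741183405186 319.5657261911485 244.43930613368948 [[-0.06893133  0.99759614 -0.00710085]
 [ 0.82506345  0.05300557 -0.56254841]
 [-0.56081974 -0.04463586 -0.82673385]] [ 0.05416247 -0.43051989  1.36002544]
top 54.223149298441406 317.4383312279332 239.09322778918332 [[ 0.01172413 -0.99968445 -0.02221566]
 [-0.99039236 -0.00854795 -0.13802142]
 [ 0.13778797  0.0236204  -0.99018006]] [-9.42137640e-04  5.97883371e-01  9.42898299e-01]
```

View pics/scene0.png

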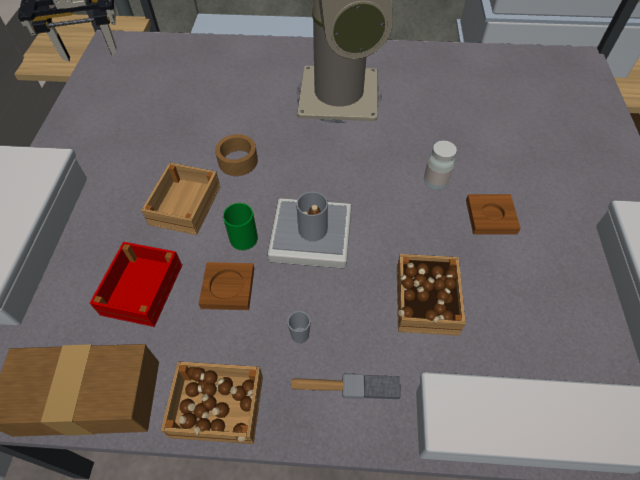

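View pics/top0.png

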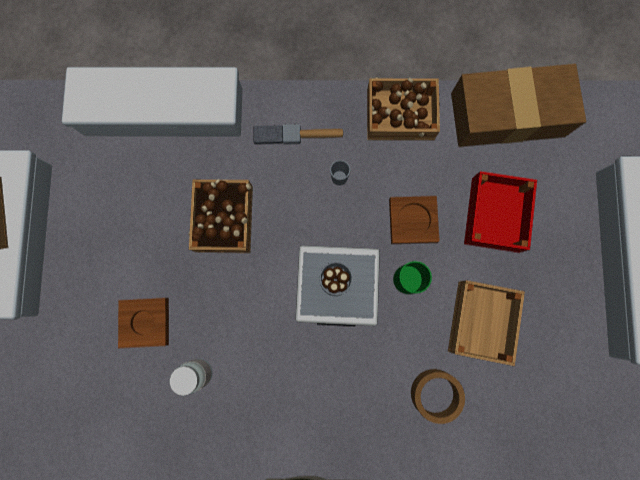

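Candidates. Measure: the steel cup on the scale, top (336,280) / scene (313,215); the green cup (412,278) and the small cup (340,172) are not it. Punnet: the empty pine one at (488,322); red (503,212) and the full ones (220,215) and (404,108) are not. Seat: wide recess at (414,217); the block at (143,322) has the small recess. I'll check these in a close crop of each camera.

Run:
```python
import cv2
a=cv2.imread("pics/top0.png")[175:375,295:535]; cv2.imwrite("pics/topc.png",cv2.resize(a,None,fx=3,fy=3,interpolation=cv2.INTER_CUBIC))
a=cv2.imread("pics/scene0.png")[155:315,140:360]; cv2.imwrite("pics/scenec.png",cv2.resize(a,None,fx=3.5,fy=3.5,interpolation=cv2.INTER_CUBIC))
```

```text
(no output)
```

View pics/topc.png

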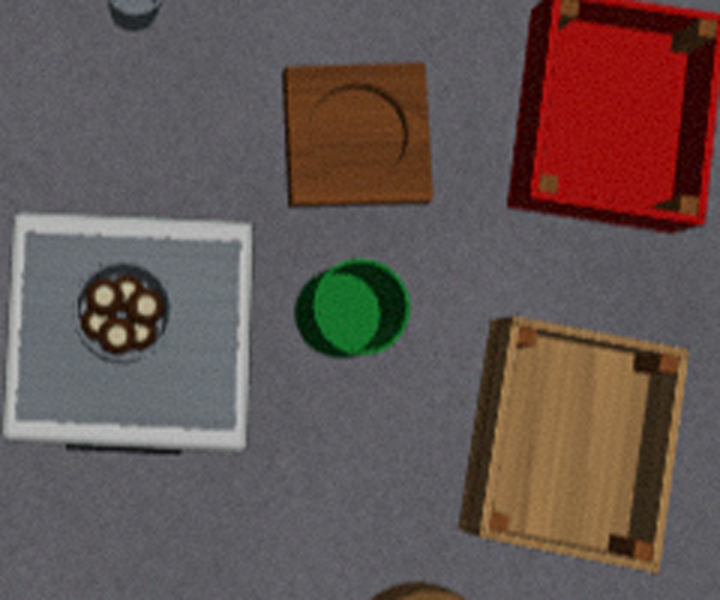

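View pics/scenec.png

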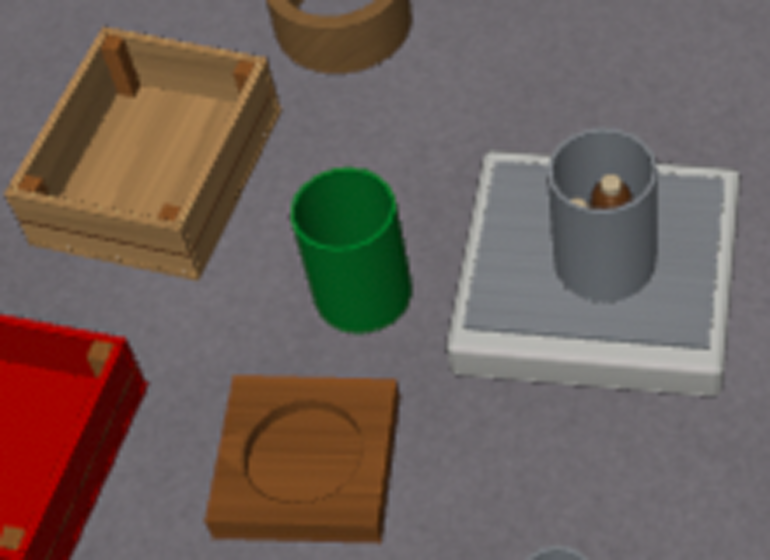

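Top crop: cup rim centre (123,313), seat top corners (284,67), (425,63), (433,199), (291,206), punnet rim corners (512,318), (687,348), (658,572), (482,538), scale left edge from (17,214) to (5,437). Scene crop: cup rim centre (603,171), recess centre (304,452). The choice matches the descriptions.

The tool can only turn about its own vertical axis, so I will tip the cup by pivoting it between the pads against an edge.

```bash
cat > h.py <<'E'
import numpy as np
from plant import robot
from scipy.spatial.transform import Rotation as Ro
def cams():
    return {n:robot.read_camera(n) for n in("scene","top")}
def pt(c,u,v,z):
    f=240/np.tan(np.radians(c["vertical_fov"]/2)); R=np.array(c["R"]); t=np.array(c["t"])
    d=R.T@np.array([(u-c["cx"])/f,(v-c["cy"])/f,1]); o=-R.T@t
    return o+d*(z-o[2])/d[2]
def proj(c,X):
    f=240/np.tan(np.radians(c["vertical_fov"]/2)); p=np.array(c["R"])@np.array(X)+np.array(c["t"])
    return np.array([c["cx"]+f*p[0]/p[2],c["cy"]+f*p[1]/p[2]])
def yaw():
    Y=Ro.from_rotvec(robot.read_state()["orientation"]).as_matrix(); return Y
def totool(dx,dy,dz): return 100*yaw().T@np.array([dx,dy,dz])
E
python3 - <<'E'
from h import *
np.set_printoptions(precision=4,suppress=True)
c=cams(); T=c["top"];S=c["scene"]
t=lambda x,y,z:pt(T,295+(x+.5)/3-.5,175+(y+.5)/3-.5,z)
s=lambda x,y,z:pt(S,140+(x+.5)/3.5-.5,155+(y+.5)/3.5-.5,z)
print("cup",t(123,313,.131),s(603,171,.131), "diam",t(169,313,.131)-t(77,313,.131))
q=np.array([t(*p,.022) for p in [(284,67),(425,63),(433,199),(291,206)]]);print("seat",q.mean(0),s(304,452,.022),np.linalg.norm(np.diff(q,axis=0),axis=1))
q=np.array([t(*p,.055) for p in [(512,318),(687,348),(658,572),(482,538)]]);print("pun",q,q.mean(0),np.linalg.norm(np.diff(q,axis=0),axis=1))
q=np.array([s(*p,.055) for p in [(105,28),(268,58),(185,238),(8,195)]]);print("punS",q,q.mean(0))
q=np.array([t(*p,.041) for p in [(17,214),(252,224),(244,449),(5,439)]]);print("scale",q,q.mean(0))
print("green",t(352,307,.09),"small",pt(T,340,166,.065),"full",pt(T,220,211,.055))
print(yaw())
E
```

```text
cup [ 0.5098 -0.0322  0.131 ] [ 0.5129 -0.0334  0.131 ] diam [ 0.0006 -0.0577  0.    ]
seat [ 0.6457 -0.2011  0.022 ] [ 0.6484 -0.2022  0.022 ] [0.1012 0.0987 0.1006]
pun [[ 0.5133 -0.2966  0.055 ]
 [ 0.4944 -0.413   0.055 ]
 [ 0.3473 -0.387   0.055 ]
 [ 0.3675 -0.2723  0.055 ]] [ 0.4306 -0.3422  0.055 ] [0.1179 0.1494 0.1165]
punS [[ 0.3482 -0.3876  0.055 ]
 [ 0.3686 -0.2715  0.055 ]
 [ 0.5209 -0.2942  0.055 ]
 [ 0.4945 -0.4134  0.055 ]] [ 0.433  -0.3417  0.055 ]
scale [[ 0.583   0.0409  0.041 ]
 [ 0.5774 -0.123   0.041 ]
 [ 0.4231 -0.1166  0.041 ]
 [ 0.4278  0.0465  0.041 ]] [ 0.5028 -0.038   0.041 ]
green [ 0.5175 -0.1827  0.09  ] small [ 0.7494 -0.0408  0.065 ] full [0.6537 0.21   0.055 ]
[[ 0.9557  0.2944 -0.0003]
 [ 0.2944 -0.9557  0.0011]
 [ 0.0001 -0.0011 -1.    ]]
```

Request:
{"name": "apply_moves", "arguments": {"delta_pos": [[0, 0, 0], [0, 0, 0], [0, 0, 0], [0, 0, 0], [0, 0, 0], [0, 0, 0], [0, 0, 0], [0, 0, 0]], "twist": [-0.158, -0.158, -0.158, -0.158, -0.158, -0.158, -0.158, 0], "gripper": 9.3, "squeeze": 15}}

```text
t: 1.2
tool_pos: [0.1766, -0.5733, 0.2434]
orientation: [-2.399, -2.028, -0.0]
force: [0.6, -0.3, 0.2]
opening: 0.093
gripper_force: 0.0
```

Run:
```python
from h import *
s=robot.read_state();p=s["tool_pos"];print(p,s["q"],yaw().round(3),totool(*(np.array([.511,-.033,.24])-p)))
```

```text
[ 0.17660392 -0.5732946   0.24338046] [-1.35740913e+00  1.30572899e-01  1.48847542e+00 -2.56918264e-05
  1.52297235e+00 -1.19045067e+00] [[ 0.166  0.986 -0.   ]
 [ 0.986 -0.166  0.   ]
 [ 0.    -0.    -1.   ]] [58.83512781 23.99593437  0.3564836 ]
```

Request:
{"name": "apply_moves", "arguments": {"delta_pos": [[4.2, 1.7, 0], [4.2, 1.7, 0], [4.2, 1.7, 0], [4.2, 1.7, 0], [4.2, 1.7, 0], [4.2, 1.7, 0], [4.2, 1.7, 0], [4.2, 1.7, 0]], "twist": [0, 0, 0, 0, 0, 0, 0, 0]}}

```text
t: 2.2
tool_pos: [0.3669, -0.2632, 0.2438]
orientation: [2.402, 2.024, 0.0]
force: [-0.3, -0.6, 0.8]
opening: 0.0929
gripper_force: 0.0
```

Request:
{"name": "apply_moves", "arguments": {"delta_pos": [[4.2, 1.7, 0], [4.2, 1.7, 0], [4.2, 1.7, 0], [4.2, 1.8, 0], [4.2, 1.8, 0], [4.2, 1.8, 0], [0, 0, 0], [0, 0, 0]], "twist": [0, 0, 0, 0, 0, 0, 0, 0]}}

```text
t: 3.2
tool_pos: [0.5112, -0.0335, 0.2434]
orientation: [-2.399, -2.028, 0.001]
force: [0.2, -0.2, -0.2]
opening: 0.0928
gripper_force: 0.0
```

Run:
```python
from h import *
s=robot.read_state();p=s["tool_pos"];print(p,s["q"],totool(*(np.array([.511,-.033,.092])-p)))
```

```text
[ 0.51121814 -0.03345293  0.24342147] [-1.65148388e-01 -1.07621691e-01  1.72842651e+00 -4.37952112e-04
  1.52141283e+00  2.51701138e-03] [ 0.04766532 -0.01961869 15.14214289]
```

Request:
{"name": "apply_moves", "arguments": {"delta_pos": [[0, 0, 3], [0, 0, 3], [0, 0, 3], [0, 0, 3], [0, 0, 2], [0, 0, 1.1], [0, 0, 0], [0, 0, 0]], "twist": [0, 0, 0, 0, 0, 0, 0, 0]}}

```text
t: 4.2
tool_pos: [0.5121, -0.0337, 0.0937]
orientation: [2.398, 2.028, 0.002]
force: [-0.5, -0.6, 0.2]
opening: 0.0927
gripper_force: 0.0
```

Request:
{"name": "apply_moves", "arguments": {"delta_pos": [[0, 0, 0], [0, 0, 0], [0, 0, 0], [0, 0, 0], [0, 0, 0], [0, 0, 0]], "twist": [0, 0, 0, 0, 0, 0], "gripper": 5.5, "squeeze": 15}}

```text
t: 4.95
tool_pos: [0.5116, -0.0333, 0.0928]
orientation: [2.398, 2.03, 0.0]
force: [-1.5, 0.1, 1.9]
opening: 0.0627
gripper_force: 14.9
```

Request:
{"name": "apply_moves", "arguments": {"delta_pos": [[0, 0, -1], [0, 0, -2], [0, 0, -3], [0, 0, -3], [0, 0, -2.5], [0, 0, -1], [0, 0, 0]], "twist": [0, 0, 0, 0, 0, 0, 0]}}

```text
t: 5.82
tool_pos: [0.5117, -0.0334, 0.218]
orientation: [2.397, 2.029, 0.001]
force: [-0.1, 0.1, -3.3]
opening: 0.0628
gripper_force: 14.9
```

Request:
{"name": "apply_moves", "arguments": {"delta_pos": [[-2, -0.3, 0], [-4, -0.4, 0], [-5, -0.4, 0], [-5, -0.4, 0], [-5, -0.4, 0], [-4, -0.4, 0], [-2.5, -0.3, 0], [-1.5, -0.1, 0]], "twist": [0, 0, 0, 0, 0, 0, 0, 0]}}

```text
t: 6.82
tool_pos: [0.4358, -0.3155, 0.2159]
orientation: [-2.397, -2.026, 0.001]
force: [0.7, 1.1, -1.9]
opening: 0.0632
gripper_force: 14.9
```

Request:
{"name": "apply_moves", "arguments": {"delta_pos": [[0, 0, 1], [0, 0, 2], [0, 0, 3], [0, 0, 2.5], [0, 0, 1], [0, 0, 0], [0, 0, 0]], "twist": [0, 0, 0, 0, 0, 0, 0]}}

```text
t: 7.7
tool_pos: [0.4376, -0.3151, 0.1237]
orientation: [2.396, 2.029, 0.0]
force: [0.6, -0.2, -2.0]
opening: 0.0628
gripper_force: 14.9
```

Run:
```python
from h import *
import cv2
s=robot.read_state();p=s["tool_pos"];print(p,s["opening"],totool(*(np.array([.4366,-.3144,.120])-p)))
c=robot.read_camera("scene");a=c["frame"][120:300,80:320,::-1]
cv2.imwrite("pics/s1.png",cv2.resize(a,None,fx=3,fy=3,interpolation=cv2.INTER_CUBIC))
```

```text
[ 0.43762397 -0.31506486  0.12365374] 0.06276226357997125 [ 0.04899338 -0.11246752  0.36517727]
```

View pics/s1.png

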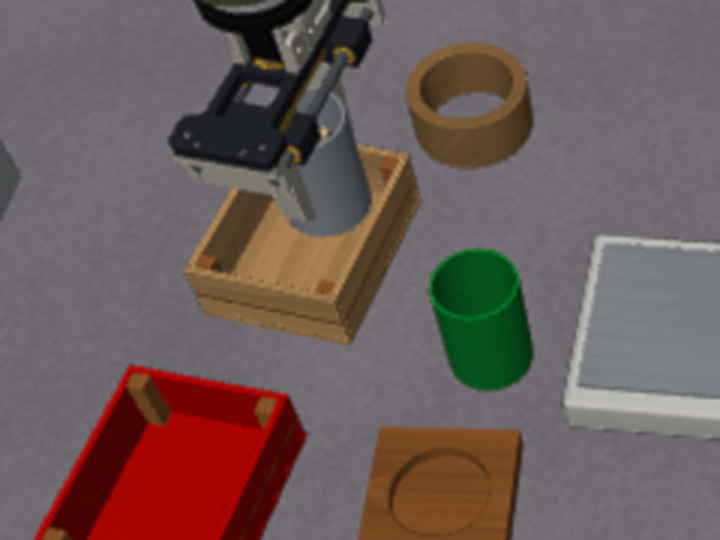

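The cup is held upright over the punnet's +y wall, crop (370,200). Next I press it onto the wall to tip it.

Request:
{"name": "apply_moves", "arguments": {"delta_pos": [[0, 0, 1.2], [0, 0, 0.5], [0, 0, 0.3], [0, 0, 0.3], [0, 0, 0.3], [0, 0, 0], [0, 0, 0]], "twist": [0, 0, 0, 0, 0, 0, 0]}}

```text
t: 8.62
tool_pos: [0.438, -0.3166, 0.0987]
orientation: [2.395, 2.026, -0.0]
force: [-1.0, -2.9, 8.8]
opening: 0.0623
gripper_force: 15.0
```

Run:
```python
from h import *
import cv2
s=robot.read_state();p=s["tool_pos"];print(p,s["opening"],s["force"],s["wrist_torque"])
c=robot.read_camera("scene");a=c["frame"][130:260,110:270,::-1]
cv2.imwrite("pics/s2.png",cv2.resize(a,None,fx=4,fy=4,interpolation=cv2.INTER_CUBIC))
```

```text
[ 0.43804331 -0.31661118  0.09872031] 0.06232468813747165 [-1.01894204 -2.9007236   8.82851753] [-0.2345531   0.20089513 -0.0213512 ]
```

View pics/s2.png

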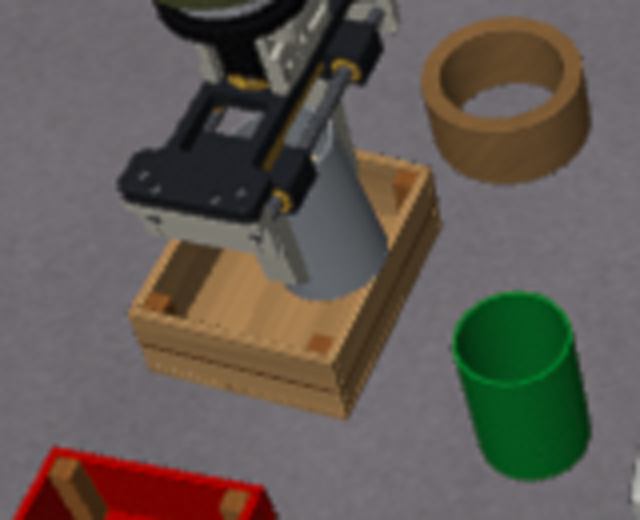

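It is pivoting: the cup base at crop (330,290) is tilted outward over the wall. I'll continue along the arc.

Request:
{"name": "apply_moves", "arguments": {"delta_pos": [[-0.3, 0, 0.25], [-0.3, 0, 0.25], [-0.3, 0, 0.3], [-0.3, 0, 0.3], [-0.2, 0, 0.3], [0, 0, 0], [0, 0, 0]], "twist": [0, 0, 0, 0, 0, 0, 0]}}

```text
t: 9.55
tool_pos: [0.4357, -0.3302, 0.0841]
orientation: [2.396, 2.027, 0.0]
force: [1.0, -3.2, 6.8]
opening: 0.0621
gripper_force: 15.0
```

Run:
```python
from h import *
import cv2
s=robot.read_state();p=s["tool_pos"];print(p,s["opening"],s["force"],s["wrist_torque"])
c=robot.read_camera("scene");a=c["frame"][130:260,110:270,::-1]
d=robot.read_camera("top")["frame"][250:380,430:560,::-1]
f=lambda a:cv2.resize(a,(480,390) if a.shape[1]>150 else (320,390),interpolation=cv2.INTER_CUBIC)
a=cv2.resize(a,None,fx=3,fy=3,interpolation=cv2.INTER_CUBIC);d=cv2.resize(d,None,fx=3,fy=3,interpolation=cv2.INTER_CUBIC)[:,:320]
cv2.imwrite("pics/s3.png",np.hstack([a,d]))
```

```text
[ 0.43569317 -0.33015519  0.08405488] 0.062149921045863143 [ 0.97281903 -3.19696946  6.81051515] [-0.36581041 -0.2853263  -0.11408704]
```

View pics/s3.png

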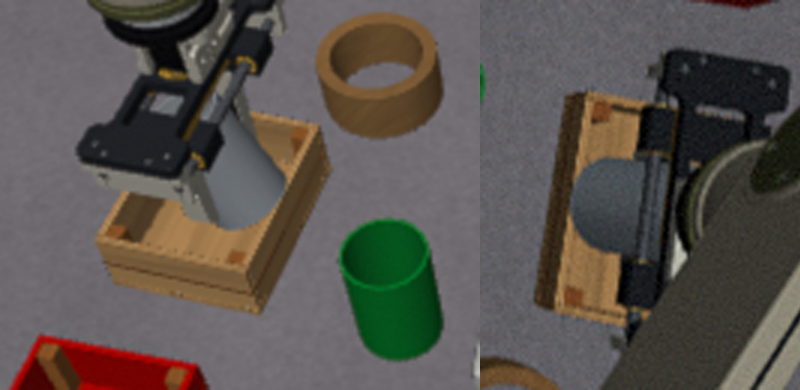

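```bash
cat >> h.py <<'E'
def cupdisc(c,th,h,n=72,r=.032):
    # extremes of projected base disc (lowest v, max u) for pivot at grasp point, tilt th, base outward along tool +x
    s=robot.read_state(); M=yaw(); P=s["tool_pos"]+.006*M[:,2]
    ax=-np.sin(th)*M[:,0]+np.cos(th)*np.array([0,0,1]); e2=np.cos(th)*M[:,0]+np.sin(th)*np.array([0,0,1])
    return np.array([proj(c,P-h*ax+r*(np.cos(a)*e2+np.sin(a)*M[:,1])) for a in np.linspace(0,2*np.pi,n)])
E
python3 - <<'E'
from h import *
c=robot.read_camera("scene");d=robot.read_camera("top")
for h in(.038,.045,.052):
  for t in(20,30,40,50,60,70,80):
    q=cupdisc(c,np.radians(t),h);w=cupdisc(d,np.radians(t),h);print(int(h*1000),t,"low",q[q[:,1].argmax()].round(),"right",q[q[:,0].argmax()].round(),"topleft",w[:,0].min().round())
E
```

```text
38 20 low [186. 207.] right [204. 191.] topleft 461.0
38 30 low [187. 207.] right [205. 189.] topleft 461.0
38 40 low [188. 207.] right [205. 187.] topleft 461.0
38 50 low [190. 206.] right [205. 183.] topleft 462.0
38 60 low [192. 206.] right [205. 181.] topleft 463.0
38 70 low [194. 205.] right [204. 179.] topleft 465.0
38 80 low [195. 204.] right [204. 181.] topleft 464.0
45 20 low [188. 209.] right [206. 193.] topleft 459.0
45 30 low [189. 209.] right [207. 191.] topleft 458.0
45 40 low [190. 209.] right [208. 189.] topleft 458.0
45 50 low [192. 208.] right [208. 185.] topleft 458.0
45 60 low [195. 207.] right [208. 182.] topleft 459.0
45 70 low [197. 206.] right [207. 180.] topleft 461.0
45 80 low [198. 205.] right [207. 181.] topleft 461.0
52 20 low [189. 211.] right [207. 195.] topleft 457.0
52 30 low [191. 211.] right [209. 193.] topleft 456.0
52 40 low [193. 210.] right [210. 191.] topleft 455.0
52 50 low [195. 210.] right [211. 187.] topleft 455.0
52 60 low [197. 209.] right [211. 184.] topleft 456.0
52 70 low [200. 207.] right [210. 182.] topleft 457.0
52 80 low [201. 206.] right [210. 182.] topleft 457.0
```

Request:
{"name": "apply_moves", "arguments": {"delta_pos": [[0, 0, 0.3], [0, 0, 0.3], [0, 0, 0.3], [0, 0, 0.3], [0, 0, 0.2], [0, 0, 0]], "twist": [0, 0, 0, 0, 0, 0]}}

```text
t: 10.5
tool_pos: [0.4346, -0.3286, 0.0685]
orientation: [-2.398, -2.03, -0.0]
force: [1.2, -2.6, 1.3]
opening: 0.0625
gripper_force: 15.0
```

Run:
```python
from h import *
import cv2
s=robot.read_state();p=s["tool_pos"];print(p,s["opening"],s["force"])
C=robot.read_camera("scene");D=robot.read_camera("top")
a=C["frame"][130:260,110:270,::-1]
d=D["frame"][250:380,430:560,::-1]
a=cv2.resize(a,None,fx=3,fy=3,interpolation=cv2.INTER_CUBIC);d=cv2.resize(d,None,fx=3,fy=3,interpolation=cv2.INTER_CUBIC)[:,:320]
cv2.imwrite("pics/s4.png",np.hstack([a,d]))
for h in(.030,.038):
  for t in(20,30,40,50,60,70,80):
    q=cupdisc(C,np.radians(t),h);w=cupdisc(D,np.radians(t),h);k=lambda x:((x-[110,130])*3).round()
    print(int(h*1000),t,"low",k(q[q[:,1].argmax()]),"right",k(q[q[:,0].argmax()]),"topleft",(w[:,0].min()-430)*3+480)
```

```text
[ 0.43462826 -0.32863252  0.06846472] 0.06245097192914838 [ 1.16319186 -2.62270339  1.33018192]
30 20 low [230. 236.] right [284. 189.] topleft 573.0310361886908
30 30 low [230. 236.] right [285. 184.] topleft 572.4437648112897
30 40 low [232. 236.] right [285. 176.] topleft 573.88172509927
30 50 low [237. 235.] right [284. 167.] topleft 577.2412565108453
30 60 low [242. 234.] right [282. 160.] topleft 582.2199434498998
30 70 low [248. 233.] right [280. 156.] topleft 587.3159425159865
30 80 low [252. 230.] right [279. 161.] topleft 586.3084098214836
38 20 low [235. 243.] right [289. 196.] topleft 565.9286895545762
38 30 low [237. 243.] right [292. 191.] topleft 563.6701284366089
38 40 low [242. 242.] right [293. 182.] topleft 563.6583346906759
38 50 low [246. 241.] right [293. 173.] topleft 565.8455179345502
38 60 low [252. 239.] right [291. 165.] topleft 569.9995201780508
38 70 low [258. 237.] right [290. 160.] topleft 574.7568701044786
38 80 low [262. 233.] right [289. 164.] topleft 574.1567318178413
```

View pics/s4.png

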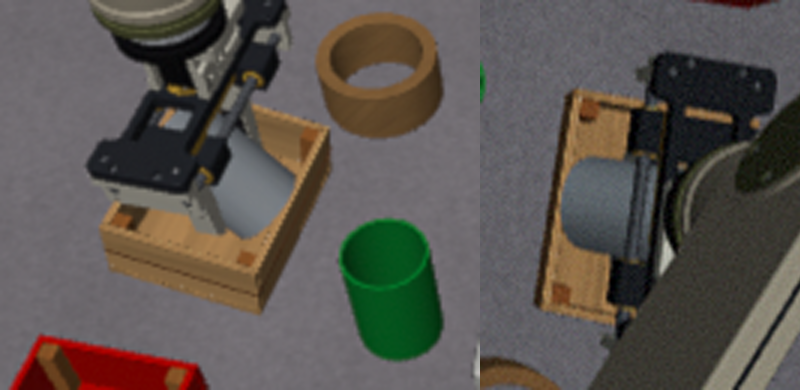

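The cup is at roughly 50° (base low point (250,237), right (297,180)), but the punnet has started to tip outward. I'll back off a little and lower the squeeze so that pivoting needs less force.

Request:
{"name": "apply_moves", "arguments": {"delta_pos": [[0, 0, -0.3], [0, 0, -0.4], [0, 0, -0.4], [0, 0, -0.4], [0, 0, 0], [0, 0, 0]], "twist": [0, 0, 0, 0, 0, 0]}}

```text
t: 11.35
tool_pos: [0.4346, -0.3286, 0.0836]
orientation: [-2.398, -2.03, 0.0]
force: [0.1, 0.3, -2.2]
opening: 0.0624
gripper_force: 15.0
```

Request:
{"name": "apply_moves", "arguments": {"delta_pos": [[0, 0, 0], [0, 0, 0], [0, 0, 0]], "twist": [0, 0, 0], "squeeze": 7}}

```text
t: 11.72
tool_pos: [0.4346, -0.3286, 0.0835]
orientation: [-2.398, -2.029, 0.0]
force: [0.4, -0.4, -2.1]
opening: 0.0622
gripper_force: 7.0
```

```bash
cat >> h.py <<'E'
import cv2
def steel(c,box):
    u0,u1,v0,v1=box; a=c["frame"][v0:v1,u0:u1].astype(int); 
    m=((a[...,2]-a[...,0])>6)&(a.sum(2)>150)&(a.sum(2)<480)
    m=m.astype(np.uint8); m=cv2.morphologyEx(m,cv2.MORPH_OPEN,np.ones((2,2),np.uint8))
    n,l,st,ce=cv2.connectedComponentsWithStats(m)
    if n<2: return None
    k=1+st[1:,4].argmax(); v,u=np.where(l==k); i=u.argmax();j=v.argmax();q=u.argmin()
    return dict(n=len(u),right=(u[i]+u0,v[u==u[i]].mean().round()+v0),low=(u[v==v[j]].mean().round()+u0,v[j]+v0),left=(u[q]+u0,v[q]+v0))
def fit():
    C=robot.read_camera("scene");D=robot.read_camera("top")
    print("scene",steel(C,(130,270,130,260)),"top",steel(D,(425,530,260,380)))
    s=robot.read_state();print(s["tool_pos"].round(4),s["force"].round(1),s["opening"])
    return C,D
E
python3 - <<'E'
from h import *
C,D=fit()
for h in(.034,.040):
  for t in(30,40,50,60,70):
    q=cupdisc(C,np.radians(t),h);w=cupdisc(D,np.radians(t),h)
    print(int(h*1000),t,"low",q[q[:,1].argmax()].round(),"right",q[q[:,0].argmax()].round(),"topleft",w[:,0].min().round())
E
```

```text
scene {'n': 566, 'right': (np.int64(206), np.float64(187.0)), 'low': (np.float64(191.0), np.int64(204)), 'left': (np.int64(180), np.int64(188))} top {'n': 622, 'right': (np.int64(485), np.float64(306.0)), 'low': (np.float64(476.0), np.int64(334)), 'left': (np.int64(460), np.int64(317))}
[ 0.4346 -0.3286  0.0836] [-1.2 -0.6 -2.9] 0.0625003088714009
34 30 low [186. 206.] right [205. 188.] topleft 461.0
34 40 low [187. 206.] right [205. 185.] topleft 462.0
34 50 low [189. 205.] right [205. 182.] topleft 463.0
34 60 low [191. 205.] right [204. 180.] topleft 464.0
34 70 low [193. 204.] right [203. 178.] topleft 466.0
40 30 low [188. 207.] right [206. 190.] topleft 459.0
40 40 low [189. 207.] right [207. 187.] topleft 459.0
40 50 low [191. 207.] right [207. 184.] topleft 460.0
40 60 low [193. 206.] right [206. 181.] topleft 461.0
40 70 low [195. 205.] right [206. 179.] topleft 463.0
```

Request:
{"name": "apply_moves", "arguments": {"delta_pos": [[0, 0, 0.4], [0, 0, 0.4], [0, 0, 0.3], [0, 0, 0.3], [0, 0, 0.3], [0, 0, 0.3], [0, 0, 0.2], [0, 0, 0]], "twist": [0, 0, 0, 0, 0, 0, 0, 0]}}

```text
t: 12.82
tool_pos: [0.4347, -0.3287, 0.0615]
orientation: [2.398, 2.029, 0.0]
force: [-0.1, -2.0, -0.6]
opening: 0.0624
gripper_force: 7.0
```

Run:
```python
from h import *
C,D=fit()
for h in(.034,.040):
  for t in(40,50,60,70,80):
    q=cupdisc(C,np.radians(t),h);w=cupdisc(D,np.radians(t),h)
    print(int(h*1000),t,"low",q[q[:,1].argmax()].round(),"right",q[q[:,0].argmax()].round(),"topleft",w[:,0].min().round())
```

```text
scene {'n': 482, 'right': (np.int64(208), np.float64(190.0)), 'low': (np.float64(194.0), np.int64(210)), 'left': (np.int64(183), np.int64(195))} top {'n': 594, 'right': (np.int64(481), np.float64(307.0)), 'low': (np.float64(474.0), np.int64(334)), 'left': (np.int64(458), np.int64(318))}
[ 0.4347 -0.3286  0.0616] [ 0.4 -2.6 -0.3] 0.06247044674407399
34 40 low [190. 212.] right [207. 192.] topleft 459.0
34 50 low [191. 211.] right [207. 189.] topleft 460.0
34 60 low [193. 211.] right [206. 186.] topleft 461.0
34 70 low [195. 210.] right [205. 185.] topleft 463.0
34 80 low [196. 209.] right [205. 186.] topleft 462.0
40 40 low [192. 213.] right [209. 193.] topleft 456.0
40 50 low [194. 213.] right [209. 190.] topleft 457.0
40 60 low [195. 212.] right [208. 187.] topleft 458.0
40 70 low [197. 211.] right [208. 186.] topleft 460.0
40 80 low [199. 210.] right [208. 187.] topleft 459.0
```

Request:
{"name": "apply_moves", "arguments": {"delta_pos": [[0, 0, -0.4], [0, 0, -0.6], [0, 0, -1], [0, 0, -1.5], [0, 0, -1.5], [0, 0, -1.2], [0, 0, -0.8], [0, 0, 0]], "twist": [0, 0, 0, 0, 0, 0, 0, 0]}}

```text
t: 13.92
tool_pos: [0.435, -0.329, 0.1325]
orientation: [2.397, 2.029, 0.0]
force: [0.0, -0.4, -2.5]
opening: 0.0626
gripper_force: 7.0
```

Run:
```python
from h import *
C,D=fit()
a=C["frame"][130:260,110:270,::-1];d=D["frame"][250:380,430:560,::-1]
a=cv2.resize(a,None,fx=3,fy=3,interpolation=cv2.INTER_CUBIC);d=cv2.resize(d,None,fx=3,fy=3,interpolation=cv2.INTER_CUBIC)[:,:320]
a,d=a.copy(),d.copy()
n=np.array([.166,.986,0]);l=np.array([.986,-.166,0]);c0=np.array([.432,-.342,.055])
for sx,sy in((1,1),(1,-1),(-1,-1),(-1,1)):
    X=c0+sx*.075*l+sy*.06*n
    cv2.circle(a,tuple(int(v) for v in (proj(C,X)-[110,130])*3),2,(0,0,255),-1);cv2.circle(d,tuple(int(v) for v in (proj(D,X)-[430,250])*3),2,(0,0,255),-1)
for t,col in((45,(0,255,0)),(60,(255,0,255))):
    for im,cc,o in((a,C,[110,130]),(d,D,[430,250])):
        cv2.polylines(im,[((cupdisc(cc,np.radians(t),.038)-o)*3).astype(int)],True,col,1)
cv2.imwrite("pics/s5.png",np.hstack([a,d]))
```

```text
scene {'n': 576, 'right': (np.int64(201), np.float64(169.0)), 'low': (np.float64(186.0), np.int64(189)), 'left': (np.int64(174), np.int64(172))} top {'n': 717, 'right': (np.int64(494), np.float64(308.0)), 'low': (np.float64(482.0), np.int64(336)), 'left': (np.int64(469), np.int64(315))}
[ 0.4344 -0.3285  0.1312] [ 0.  -0.4 -2.4] 0.06233877440003815
```

View pics/s5.png

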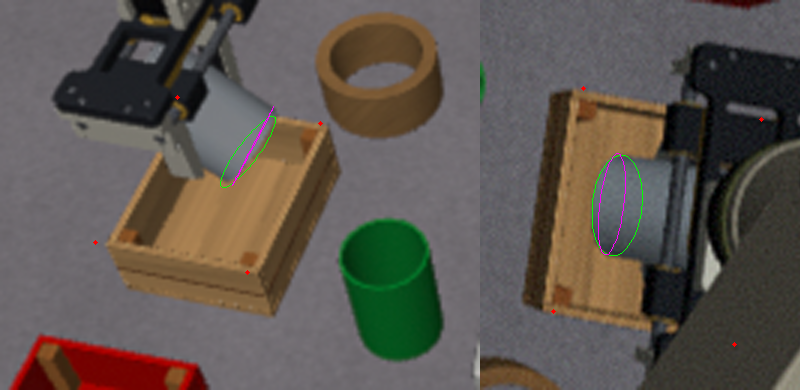

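The punnet has slid about 5 mm outward: scene corners (328,127) and (262,283) lie right of my marks. It stands flat, and the cup is at about 55° with its base near (250,145). Next I use the cup's side wall on the rim, which has a better lever arm.

Request:
{"name": "apply_moves", "arguments": {"delta_pos": [[0.6, 0, 0], [1.2, 0, 0], [1.2, 0, 0], [0.9, 0, 0], [0.5, 0, 0.5], [0, 0, 0.8], [0, 0, 0.7], [0, 0, 0.4]], "twist": [0, 0, 0, 0, 0, 0, 0, 0]}}

```text
t: 15.02
tool_pos: [0.4414, -0.2853, 0.1067]
orientation: [-2.398, -2.028, 0.0]
force: [1.5, 0.2, -2.2]
opening: 0.0622
gripper_force: 7.0
```

Request:
{"name": "apply_moves", "arguments": {"delta_pos": [[0, 0, 0.2], [-0.1, 0, 0.25], [-0.1, 0, 0.25], [-0.2, 0, 0.25], [-0.3, 0, 0.2], [-0.3, 0, 0.15], [0, 0, 0]], "twist": [0, 0, 0, 0, 0, 0, 0]}}

```text
t: 15.9
tool_pos: [0.4408, -0.2962, 0.0955]
orientation: [2.397, 2.028, -0.0]
force: [-0.4, -1.7, 5.0]
opening: 0.0626
gripper_force: 7.0
```

```bash
cat >> h.py <<'E'
def table(C,D,H,T):
  for h in H:
    for t in T:
      q=cupdisc(C,np.radians(t),h);w=cupdisc(D,np.radians(t),h)
      print(int(h*1000),t,"low",q[q[:,1].argmax()].round(),"right",q[q[:,0].argmax()].round(),"topleft",w[:,0].min().round())
E
python3 - <<'E'
from h import *
C,D=fit();table(C,D,(.034,.04),(50,60,70,80,90,100,110))
E
```

```text
scene {'n': 429, 'right': (np.int64(218), np.float64(179.0)), 'low': (np.float64(206.0), np.int64(201)), 'left': (np.int64(193), np.int64(187))} top {'n': 585, 'right': (np.int64(468), np.float64(306.0)), 'low': (np.float64(462.0), np.int64(332)), 'left': (np.int64(447), np.int64(312))}
[ 0.4408 -0.2958  0.0954] [-0.8 -1.1  4.6] 0.062283193617017604
34 50 low [202. 205.] right [218. 182.] topleft 447.0
34 60 low [204. 204.] right [217. 179.] topleft 449.0
34 70 low [205. 204.] right [216. 177.] topleft 450.0
34 80 low [207. 203.] right [216. 178.] topleft 451.0
34 90 low [209. 201.] right [216. 182.] topleft 449.0
34 100 low [209. 200.] right [217. 185.] topleft 447.0
34 110 low [210. 198.] right [218. 186.] topleft 447.0
40 50 low [204. 206.] right [220. 183.] topleft 444.0
40 60 low [206. 206.] right [219. 180.] topleft 446.0
40 70 low [208. 205.] right [219. 178.] topleft 447.0
40 80 low [210. 203.] right [219. 179.] topleft 447.0
40 90 low [211. 202.] right [219. 182.] topleft 446.0
40 100 low [212. 200.] right [220. 185.] topleft 445.0
40 110 low [212. 198.] right [220. 186.] topleft 444.0
```

Request:
{"name": "apply_moves", "arguments": {"delta_pos": [[-0.2, 0, 0.25], [-0.2, 0, 0.25], [-0.2, 0, 0.25], [-0.2, 0, 0.25], [-0.1, 0, 0.3], [-0.1, 0, 0.3], [0, 0, 0], [0, 0, 0]], "twist": [0, 0, 0, 0, 0, 0, 0, 0]}}

```text
t: 17.0
tool_pos: [0.4382, -0.3048, 0.0783]
orientation: [-2.397, -2.029, 0.001]
force: [0.3, -2.4, 1.3]
opening: 0.0624
gripper_force: 7.0
```

Run:
```python
from h import *
C,D=fit();table(C,D,(.034,.04),(60,70,80,90,100,110,120))
a=C["frame"][100:280,110:270];d=D["frame"][250:380,430:560]
np.savez("a.npz",a=a,d=d)
# brown/pale mushroom pixels inside the punnet region (scene)
```

```text
scene {'n': 249, 'right': (np.int64(208), np.float64(174.0)), 'low': (np.float64(204.0), np.int64(200)), 'left': (np.int64(192), np.int64(192))} top {'n': 293, 'right': (np.int64(471), np.float64(304.0)), 'low': (np.float64(463.0), np.int64(332)), 'left': (np.int64(457), np.int64(329))}
[ 0.4383 -0.3046  0.0783] [-0.5 -1.4  1.8] 0.06250741071152298
34 60 low [202. 208.] right [215. 183.] topleft 451.0
34 70 low [203. 207.] right [214. 181.] topleft 453.0
34 80 low [205. 206.] right [214. 183.] topleft 453.0
34 90 low [207. 205.] right [214. 186.] topleft 451.0
34 100 low [207. 204.] right [215. 189.] topleft 450.0
34 110 low [208. 202.] right [215. 190.] topleft 449.0
34 120 low [207. 200.] right [216. 189.] topleft 449.0
40 60 low [204. 209.] right [217. 184.] topleft 448.0
40 70 low [206. 208.] right [217. 182.] topleft 450.0
40 80 low [208. 207.] right [216. 183.] topleft 450.0
40 90 low [209. 206.] right [217. 186.] topleft 448.0
40 100 low [210. 204.] right [217. 189.] topleft 447.0
40 110 low [210. 202.] right [218. 189.] topleft 446.0
40 120 low [209. 199.] right [217. 188.] topleft 446.0
```

Run:
```python
from h import *
from collections import Counter
z=np.load("a.npz");a,d=z["a"].astype(int),z["d"].astype(int)
def cls(p):
    r,g,b=p; s=r+g+b
    if b-r>6 and s>150: return 's'
    if r-b>45 and s>330: return 'p' if r-b<75 and s>480 else 'w'
    if r-b>20: return 'b' if s<270 else 'w'
    return '.' if s>150 else '#'
for im in(a[60:130:2,0:130:2],d[0:130:2,0:100:2]):
    print("\n".join("".join(cls(p) for p in r) for r in im));print()
```

```text
.............................#########...#b...........bbbbwwbbbbb
.............................#############............bbbbbbbwbbb
............................###b#b#######b..s#.........bbbbbbbbbb
............................###.bbbwwb###w#ss..........bbbbbbbbbb
...........................###..sss..###bw#.#..........bbbbbbbbbb
...........................####ssssss##bsss.#..bwwww....bbbbbbbbb
..........................#########.###bss.#sssss..wwww..bbbbbbbb
.........................#############bb###.sssss...bww....bbbbbb
......................################b####.ssss...sbwbb.........
.....................################b#####.ssss...s.wbb.........
.....................#######################sss......bbb.........
....................##.####################..ss....s.bbb.........
....................####.##################.sss......bbbb........
....................##############.###.b##.ssss.s....bbbb........
......................#########.######.bb#ss.ss......bbbb........
............................#########...sssssss......bbb.........
.................................####....sss
[... 3825 characters left out ...]
wwbb#s.#........##....#.w..w....w....
s......s....wwwww#...................w.w.#wwww....
.....s........s..#.#.....#..........w..w#.www.s..s
........s........#.#...............w.ww.#..w......
.....s.................###.........ww.w#.w.w......
..........ss.s..............#......www..w.w......s
.........s.........#.............ww.w.#ww.w......s
s......s.......................#..w.w#.ww...ss....
...........................#..#...ww.#.www.......s
bbbbbb........#..##..#..#....#.www..#...w..ss.....
bbbbbbbb........##....#...#.#..wwww..w.......s....
bbbbbbbbbb....##...##.#.......w.ww.#.w.w......ss..
bbbbbbbbbbbb.........#........ww..#..ww...........
bbb...wbbbb#.#.............#.w.ww.#w..w.s....ss...
```

```bash
python3 - <<'E'
from h import *
C=robot.read_camera("scene");D=robot.read_camera("top")
for h in(.03,.036):
  for t in(70,80,90,100,110,120):
    w=cupdisc(D,np.radians(t),h);q=cupdisc(C,np.radians(t),h)
    # extents along the row of disc centre
    f=lambda w,i:(w[w[:,i].argmin()].round(),w[w[:,i].argmax()].round())
    o=w-w.mean(0); s=np.linalg.svd(o)[1]*np.sqrt(2/len(w)); o2=q-q.mean(0);s2=np.linalg.svd(o2)[1]*np.sqrt(2/len(q))
    print(int(h*1000),t,"top ctr",w.mean(0).round(1),"axes",(2*s).round(1),"scene ctr",q.mean(0).round(1),(2*s2).round(1))
E
python3 - <<'E'
import numpy as np
z=np.load("a.npz");a=z["a"].astype(int);
print("scene brightness row v=184, u=185..225",a[84,75:115].sum(1)//3); print("v=176",a[76,75:115].sum(1)//3);print("v=192",a[92,75:115].sum(1)//3)
d=z["d"].astype(int);print("top v=314,u=440..475",d[64,10:45].sum(1)//3)
E
```

```text
30 70 top ctr [457.4 315.7] axes [32.1  2.9] scene ctr [207.  193.3] [28.4  2.9]
30 80 top ctr [457.5 315.7] axes [32.2  3.1] scene ctr [207.  191.9] [28.6  7.1]
30 90 top ctr [458.1 315.7] axes [32.4  9. ] scene ctr [206.7 190.4] [28.8 11.1]
30 100 top ctr [459.2 315.8] axes [32.6 14.8] scene ctr [206.  188.8] [29.  14.8]
30 110 top ctr [460.6 316. ] axes [32.8 20.1] scene ctr [204.9 187.2] [29.3 18. ]
30 120 top ctr [462.5 316.3] axes [32.9 25. ] scene ctr [203.4 185.6] [29.6 20.5]
36 70 top ctr [454.3 315.2] axes [32.   3.1] scene ctr [209.5 194.3] [28.4  2.7]
36 80 top ctr [454.4 315.1] axes [32.2  2.8] scene ctr [209.6 192.7] [28.6  6.9]
36 90 top ctr [455.1 315.2] axes [32.4  8.8] scene ctr [209.2 190.9] [28.8 11. ]
36 100 top ctr [456.3 315.3] axes [32.6 14.6] scene ctr [208.4 189. ] [29.  14.7]
36 110 top ctr [458.1 315.5] axes [32.8 20. ] scene ctr [207.1 187. ] [29.3 17.9]
36 120 top ctr [460.3 315.9] axes [33.  24.9] scene ctr [205.4 185.1] [29.7 20.5]
scene brightness row v=184, u=185..225 [ 12  21  40  35  28  23  14  11   9  24  80 124 127 126 126 126 127 126
  93  69  66  66  65  65  65  64  64  63  64  63  61  57  57  54  44  53
  73  67 103 108]
v=176 [ 37  45  42  34  33  33  33  34  31  21  40 120 128 126 126 126 127 127
 126 128 122  78  64  64  66  65  64  62  63  77 108 126 124  68  63  59
 106 112 113 113]
v=192 [ 73  65  72  73  78 106 120 121 120 121 121 121 122 122 122 122 123 123
  74  64  66  65  64  65  64  63  62  63  66  59  52  47  55  56  60  72
  96 110 112 112]
top v=314,u=440..475 [103 102 101  98  95  96 104 105  98  51  44  41  48  46  49  46  41  45
  45  45  52 113 116 113 115 115 116 117 117  38  49  77  63  67 119]
```

Request:
{"name": "apply_moves", "arguments": {"delta_pos": [[-0.1, 0, 0.2], [0, 0, 0.2], [0, 0, 0.2], [-0.1, 0, 0.2], [0, 0, 0], [0, 0, 0]], "twist": [0, 0, 0, 0, 0, 0]}}

```text
t: 17.95
tool_pos: [0.4383, -0.307, 0.0706]
orientation: [2.398, 2.029, 0.0]
force: [-0.9, -2.7, 1.4]
opening: 0.062
gripper_force: 7.0
```

Request:
{"name": "apply_moves", "arguments": {"delta_pos": [[0, 0, -0.3], [0, 0, -0.6], [0, 0, -0.9], [0, 0, -0.9], [0, 0, -0.5], [0, 0, 0], [0, 0, 0], [0, 0, 0]], "twist": [0, 0, 0, 0, 0, 0, 0, 0]}}

```text
t: 18.95
tool_pos: [0.438, -0.3068, 0.1022]
orientation: [-2.397, -2.029, 0.0]
force: [0.4, 0.2, -2.0]
opening: 0.062
gripper_force: 7.0
```

Run:
```python
from h import *
C=robot.read_camera("scene");D=robot.read_camera("top")
np.savez("b.npz",a=C["frame"],d=D["frame"])
s=robot.read_state();print(s["tool_pos"],s["force"],s["opening"])
a=C["frame"].astype(int)
for v in range(150,200,5): print(v,a[v,190:225].sum(1)//3)
def cls(p):
    r,g,b=p; S=r+g+b
    if S<90:return '#'
    if r-b>25: return 'p' if S>520 else ('m' if S<200 else 'w')
    if b-r>6:return 's'
    return '.'
print("\n".join("".join(cls(p) for p in r) for r in a[150:250:2,140:230]))
```

```text
[ 0.43807366 -0.30683744  0.10228862] [-0.84978123 -0.08336285 -1.33542529] 0.062372111069715075
150 [ 17  44  77 116 122 110  70  73  72  61  65  86  88  73  62  85 108 110
 111 110 109 108 110 112 112  94  89  89  89  82  46  39  44  48  51]
155 [117 122 119 100  75  72  67  45  59  82 106 110 111 110 112 113 112 110
 110 110 109 108 107 108 112 109  80  88  90  90  90  88  69  48  46]
160 [ 52  66  76  70  59  32  51  90  79  75  79  93  95 108 109 109 113 114
 112 112 111 111 111 111 112 112 111  83  60  60  64  67  81  85  88]
165 [ 63  58  61 120 128 127 105  89  86  86  86  85  86  85  84  83  83  82
  82  93 110 112 110 109 108 109 111 109  87  61  60  63  64  66  66]
170 [ 12  10  42 119 128  92  86  86  87  85  86  85  86  85  84  83  83  83
  82  82  84  97 112 112 111 111 110 111 112 109 108  90  71  64  64]
175 [ 11  34  98 127 126  93  87  87  87  86  86  85  86  85  83  83  83  83
  82  83  84  82  79  82  88 104 125 125  65  53  78 109 114 114 114]
180 [119 125 124 124 124 118  92  86  87  86  85  85  85  85  83  83  83  83
  82  82  84  81  78 123 126  97  62  57  59
[... 4316 characters left out ...]
..........................wwwwwwwww..........................ss
.........................................................................................s
.........................................................................................s
..........................................................................................
..........................................................................................
..........................................................................................
mmmmmmwwwww...............................................................................
mmmmmmmmmmmmmmmwwwwwww....................................................................
```

Request:
{"name": "apply_moves", "arguments": {"delta_pos": [[-0.8, 0, 0], [0.8, 0, 0], [-0.8, 0, 0], [0.8, 0, 0], [0, 0, -0.6], [0, 0, 0.6], [0, 0, 0], [0, 0, 0]], "twist": [0, 0, 0, 0, 0, 0, 0, 0]}}

```text
t: 20.05
tool_pos: [0.4381, -0.3069, 0.1024]
orientation: [-2.398, -2.029, 0.0]
force: [0.4, -0.9, -1.1]
opening: 0.0623
gripper_force: 7.0
```

Run:
```python
from h import *
F=[]
for i in range(10):
    C=robot.read_camera("scene"); F.append(robot.read_state()["force"])
print(np.mean(F,0),np.std(F,0))
a=C["frame"].astype(int)
for v in range(160,195,6): print(v,a[v,190:225].sum(1)//3)
# mushrooms px list: subtract earlier interior? print map with finer classes
def cls(p):
    r,g,b=p; S=r+g+b
    if S<60:return '#'
    if r-b>15: return 'P' if (S>420 and r-b<70) else ('m' if S<170 else ('w' if S>260 else ','))
    return '.'
print("\n".join("".join(cls(p) for p in r) for r in a[185:235:1,145:215]))
```

```text
[-0.00846638 -0.11658663 -1.25324544] [0.39773962 0.36465625 0.36141179]
160 [ 62  71  73  61  47  39  69  83  78  78  83 106 108  99 107 110 113 114
 113 112 111 110 111 111 112 112 111  83  60  61  62  67  81  85  88]
166 [ 40  42 100 126 127 125  91  85  86  85  86  85  85  85  83  84  83  82
  82  93 110 113 113 112 109 109 109 109 106  70  61  62  64  65  66]
172 [ 11  11  22  78 119  93  87  87  86  86  86  85  86  85  84  83  83  83
  81  82  84  93 103 106 113 111 111 111 114  92 109 112 110  87  78]
178 [ 61 122 128 128 126  91  86  87  86  86  86  85  86  85  83  82  83  83
  82  82  84  82  68  74 122 126  95  62  57  58  57  86 111 112 111]
184 [113 113 113 113 113 114 112  93  86  86  86  86  85  84  84  83  83  82
  81  82  85 106 124 102  64  58  58  57  55  46  57  74  69 103 108]
190 [ 73  73  67  64  65  64  64  64  62  62  57  55  58  83  99 100  97 114
 123 126 119  71  58  59  59  56  45  54  57  60  73  74  98 109 109]
..................................................................ww,,
.................................................................www,,
...
[... 2704 characters left out ...]
wwwwwwwwwwwwwwwwwwwwwwww,,,,,,,wwwwwwwwwwww,,,mm,,,,.........
........wwwwwwwwwwwwwwwwwwwwwwwwwwwwww,,,,,,,wwwwwwww,mmm,,,,.........
............wwwwwwwwwwwwwwwwwwwwwwwwwwwwwww,,,,,,,www,mmm,,,..........
.................wwwwwwwwwwwwwwwwwwwwwwwwwwwwwww,,,,,,,,,,,,..........
......................wwwwwwwwwwwwwwwwwwwwwwwwwwwwwwww,,,,,...........
............................wwwwwwwwwwwwwwwwwwwwwwwwww,,,,,...........
................................wwwwwww,wwwwwwwwwwwwwww,,,............
.....................................wwwwwww,wwwwwwwwww,,,............
...........................................wwwwww,wwwww,,w............
................................................wwwwwww,,.............
```

Request:
{"name": "apply_moves", "arguments": {"delta_pos": [[0, 0, -0.8], [0, 0, -1.5], [0, 0, -2], [0, 0, -2], [0, 0, -1.7], [1.5, 0, -0.8], [2.5, -0.1, 0], [3.5, -0.1, 0]], "twist": [0, 0, 0, 0, 0, 0, 0, 0]}}

```text
t: 21.55
tool_pos: [0.4485, -0.2314, 0.1906]
orientation: [-2.399, -2.028, -0.0]
force: [0.2, -0.0, -2.4]
opening: 0.0622
gripper_force: 7.0
```

Request:
{"name": "apply_moves", "arguments": {"delta_pos": [[4, -0.1, 0], [4.5, -0.2, 0], [4.5, -0.2, 0], [4.5, -0.2, 0], [4.5, -0.2, 0], [4, -0.1, 0], [3, 0, 0], [1.9, 0, 0]], "twist": [0, 0, 0, 0, 0, 0, 0, 0]}}

```text
t: 22.55
tool_pos: [0.4891, 0.0761, 0.1904]
orientation: [-2.395, -2.031, 0.001]
force: [-0.6, -0.2, -1.7]
opening: 0.0627
gripper_force: 7.0
```

Request:
{"name": "apply_moves", "arguments": {"delta_pos": [[0, 0, 0.8], [0, 0, 1.5], [0, 0, 2], [0, 0, 1.8], [0, 0, 1], [0, 0, 0]], "twist": [-0.04, -0.05, -0.04, 0, 0, 0]}}

```text
t: 23.3
tool_pos: [0.4891, 0.0739, 0.1188]
orientation: [-2.261, -2.18, 0.002]
force: [-0.0, -0.1, -0.8]
opening: 0.0624
gripper_force: 7.0
```

Run:
```python
from h import *
C=robot.read_camera("scene");D=robot.read_camera("top")
s=robot.read_state();print(s["tool_pos"],s["force"],s["opening"],yaw()[:,0].round(3))
f=lambda im,k:cv2.resize(im[:,:,::-1],None,fx=k,fy=k,interpolation=cv2.INTER_CUBIC)
a=f(C["frame"][120:270,130:230],4)  # punnet
b=f(C["frame"][120:270,275:375],4)  # cup at scale
out=np.hstack([a,b]); cv2.imwrite("pics/s6.png",out); print(out.shape)
```

```text
[0.49019189 0.07377578 0.1201441 ] [-0.12260431  0.27862434 -0.92012594] 0.06272576516248744 [0.036 0.999 0.   ]
(600, 800, 3)
```

View pics/s6.png

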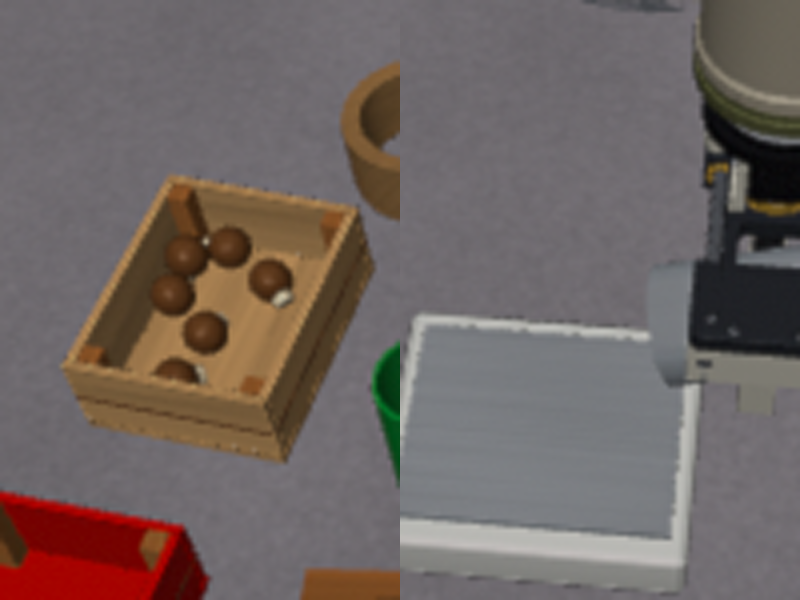

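All six mushrooms (about (186,256), (228,246), (172,294), (270,280), (205,332), (178,370)) lie in the punnet. The cup, mouth at (665,325), hangs over the scale edge. Next I press down past the edge to right it.

Request:
{"name": "apply_moves", "arguments": {"delta_pos": [[0, 0, 1.2], [0, 0, 1.2], [0, 0, 0.7], [0, 0, 0.4], [0, 0, 0.4], [0, 0, 0.4], [0, 0, 0.4], [0, 0, 0.4]], "twist": [0, 0, 0, 0, 0, 0, 0, 0]}}

```text
t: 24.4
tool_pos: [0.4903, 0.0738, 0.0688]
orientation: [2.261, 2.181, 0.001]
force: [-1.0, 2.0, 1.1]
opening: 0.0625
gripper_force: 7.0
```

Request:
{"name": "apply_moves", "arguments": {"delta_pos": [[0, 0, 0.4], [0, 0, 0.4], [0, 0, 0.3], [0, 0, 0.3], [0, 0, 0]], "twist": [0, 0, 0, 0, 0]}}

```text
t: 25.02
tool_pos: [0.4897, 0.0736, 0.0543]
orientation: [-2.261, -2.181, 0.001]
force: [1.4, 1.2, -0.5]
opening: 0.0623
gripper_force: 7.0
```

Run:
```python
from h import *
C=robot.read_camera("scene");D=robot.read_camera("top")
s=robot.read_state();P=s["tool_pos"];print(P,s["force"],s["opening"])
def cls(p):
    r,g,b=p; S=r+g+b
    if S<100:return '#'
    if b-r>9:return 's'
    if S>540:return 'W'
    return '.' if abs(r-b)<9 else ','
p=P.copy()
for im,c in((C,C),(D,D)):
    u,v=proj(c,P).astype(int); a=im["frame"].astype(int); print(u,v)
    print("\n".join("".join(cls(p) for p in r) for r in a[v-32:v+36:2,u-45:u+45]))
```

```text
[0.48968753 0.0735269  0.0544325 ] [ 0.68771056  0.92245079 -0.58546733] 0.06226414849301393
362 219
.................................,,....,,,.##############.,,,W..,,,.......................
.......................................,,,,##############.,,,,..,,........................
......................................,,,,.#############.,,,,,............................
.......................................,,,,,,,,,,,,,##,#.,,,,.............................
.............................................,,,,,,,,,,,.,,,..............................
.....................................##.########.#.##.##..................................
............................ss.......##.###################...............................
.............................,,ss.....##.......####.....##................................
............WW..WWWWWW...s,...........#..,sss.,,,,,.....,.#...............................
........................,,s...........#......,,ss,ss,s,.,.#...............................
........................,...........###.................,.#.......,......................
[... 4496 characters left out ...]
,,,,,,,,,,,,,.,,,,,,,,,,,,,,,,..,,,,,,,,,.,.ss.sssssssssss..sss
,,,,,,,,,,,,,,,,,,,,,,,,,,,,,,,,,.,,,,,,,,,,,,,,,.,,,,,,,..,,,,,,,,....ssss,ssss,ss..ss.ss
.,,,,,,,,,,,.,,,,,,,,,,,,,,,,,,,,,,,,.,.,,,,.,,,,.,,,,,,,..,,,,,,,.....sss,ssssss.ssssss,s
,,,,,,.,,.,,,,,.,,..,,,.,.,,,,.,.,,.,,.,,.........,,,,,,,..,,,,,,,..,..WWWW...............
.....................################.###.####.###,,,,,,,..,,,,,,,,.#..WWW.W.W..W.W.WWWWWW
.....................,,,.#####....################,,,,,,,..,,,,,,,..,.....................
.........................####...,..............###,,,,,,,..,,,,,,,,#,.....................
.....................s..#######...,........,..####,,,,,,,..,,,,,,,...............#..######
```

Run:
```python
from h import *
C=robot.read_camera("scene")
for t in(0,20,40,60,80,100):
    q=cupdisc(C,np.radians(t),-.054);b=cupdisc(C,np.radians(t),.036)
    print(t,"left",q[q[:,0].argmin()].round(),"top",q[q[:,1].argmin()].round(),"low",q[q[:,1].argmax()].round(),"base right",b[b[:,0].argmax()].round(),"low",b[b[:,1].argmax()].round())
a=C["frame"].astype(int)
for v in range(196,232,4): print(v,a[v,330:385].sum(1)//3)
```

```text
0 left [349. 205.] top [363. 194.] low [364. 218.] base right [376. 232.] low [361. 243.]
20 left [341. 209.] top [358. 194.] low [351. 219.] base right [381. 229.] low [365. 243.]
40 left [335. 215.] top [353. 196.] low [342. 222.] base right [384. 225.] low [367. 242.]
60 left [334. 221.] top [347. 198.] low [336. 226.] base right [385. 220.] low [372. 241.]
80 left [335. 229.] top [341. 203.] low [335. 232.] base right [382. 215.] low [376. 239.]
100 left [335. 220.] top [338. 208.] low [338. 237.] base right [380. 225.] low [379. 236.]
196 [108 108 107 106 108 107 106 108 111 112 109 110 110 109 108 109 113 112
 113 111  89  78  74  53  30  30  33  33  34  32  33  33  33  36  40  46
  47  46  40  40  38  37  34  54  79  96  95  66  70  70  70 108 113 112
 112]
200 [109 105 106 108 109 110 110 111 110 109 108  88  88  84  91 116 119 118
 117 112  83  76  73  60  38  32  32  32  42  43  39  26  22  21  21  21
  22  21  26  27  25  22  21  21  32  34  32  39  71  74  75 106 109 110
 110]
204 [163 141 141 171 178 179 178 178 179 176 130 120 118 116 113 121 123 123
 123 105  72  72  7
[... 806 characters left out ...]
 61 125
 128]
220 [122 122 122 122 122 120 102 118 127 127 121 115 115 115 115  97  46  32
  33  36  48  55  37  33  33  34  34  35  33  34  33  34  34  34  34  34
  33  34  35  35  34  34  35  34  33  34  34  33  33  35  33  32  41  99
 115]
224 [122 122 122 122 122 121 105  91  84  88  91  93  95  96  96  62  35  33
  34  36  35  35  35  34  43  68  60  41  33  34  35  33  34  34  34  34
  34  34  34  34  34  38  46  36  34  34  36  52  57  37  33  31  45 114
 114]
228 [122 122 122 120 121 123 122 123 123 122 122 120 122 121 117 109  97  67
  52  42  42  41  41  35  33  27  25  26  27  21  21  21  22  22  23  22
  22  23  24  22  24  22  23  28  31  30  31  35  35  38  29  27  60 109
 113]
```

Request:
{"name": "apply_moves", "arguments": {"delta_pos": [[-0.2, 0, 0.1], [-0.2, 0, 0.1], [-0.2, 0, 0.1], [-0.1, 0, 0.1], [-0.1, 0, 0.1], [0, 0, 0.1], [0, 0, 0]], "twist": [0, 0, 0, 0, 0, 0, 0]}}

```text
t: 26.05
tool_pos: [0.4901, 0.0662, 0.049]
orientation: [2.261, 2.181, 0.002]
force: [-0.0, 7.2, 3.4]
opening: 0.0621
gripper_force: 7.0
```

Run:
```python
from h import *
C=robot.read_camera("scene")
s=robot.read_state();print(s["tool_pos"],s["force"],s["opening"])
for t in(0,10,20,30,40,50,60):
    q=cupdisc(C,np.radians(t),-.054)
    print(t,"left",q[q[:,0].argmin()].round(),"top",q[q[:,1].argmin()].round(),"low",q[q[:,1].argmax()].round())
a=C["frame"].astype(int)
for v in range(190,236,3): print(v,a[v,325:365].sum(1)//3)
```

```text
[0.49009439 0.06617211 0.04907593] [-0.55765257  6.85568763  4.64718259] 0.06233860470282354
0 left [345. 207.] top [360. 196.] low [361. 220.]
10 left [341. 209.] top [358. 196.] low [355. 220.]
20 left [337. 212.] top [355. 196.] low [348. 220.]
30 left [334. 214.] top [353. 197.] low [343. 221.]
40 left [332. 217.] top [350. 197.] low [338. 223.]
50 left [331. 219.] top [346. 199.] low [335. 225.]
60 left [330. 223.] top [343. 200.] low [333. 228.]
190 [110 110 111 110 110 111 111 109 108 108 110 112 113 113 111 110 109 109
 110 110 107  92  81  69  72  58  89 150 127 119  63  17   5  14   8   8
  10   8   9  10]
193 [112 110 108 106 105 106 108 110 109 108 110 110 111 111 112 110 110 109
 109 112 114 112  80  75  70  55 116 133 123 119  57  17  13  13  10   9
  10   9   6   8]
196 [110 112 111 109 109 108 107 107 106 107 108 107 108 111 112 109 110 110
 108 106 110 109  71  72  71  56  91  99 116 115  54  45  67  71  70  73
  76  76  76  71]
199 [109 109 110 113 112 109 110 111 111 110 108 108 110 110 107 105  98  89
  83  79  73  76  77  73  60  36  32  34  32  27  28  28  29  2
[... 1343 characters left out ...]
33  33  35
  34  34  34  34]
226 [122 121 121 122 121 121 121 122 121 122 121 120 120 105  84  70  48  30
  32  36  37  34  36  36  35  46  70  64  40  34  34  34  33  34  34  34
  34  34  34  34]
229 [122 122 122 123 122 123 123 123 123 123 123 124 123 123 124 125 127  75
  44  33  27  26  26  22  21  22  22  22  23  24  23  23  23  22  22  23
  24  30  30  31]
232 [123 122 122 123 122 123 123 123 123 122 122 123 122 122 123 123 120 119
 105  90  86  98 107 120 122 122 120 120 121 121 120 120 120 120 120 120
 119 120 119 102]
235 [124 125 124 124 125 124 125 125 125 125 126 125 126 126 126 127 123 120
 120 122 136 123 120 119 121 120 120 120 120 120 120 120 120 120 120 120
 120 120 120 120]
```

Request:
{"name": "apply_moves", "arguments": {"delta_pos": [[0.3, 0, 0.1], [0.4, 0, 0.1], [0.5, 0, 0.1], [0.5, 0, 0.1], [0.5, 0, 0.1], [0.5, 0, 0.1], [0.5, 0, 0.1], [0, 0, 0]], "twist": [0, 0, 0, 0, 0, 0, 0, 0], "squeeze": 4}}

```text
t: 27.1
tool_pos: [0.4907, 0.0981, 0.0415]
orientation: [-2.26, -2.182, 0.0]
force: [-0.2, 0.1, -0.5]
opening: 0.0624
gripper_force: 4.0
```

```bash
cat >> h.py <<'E'
def mouth(hm=-.054,T=(0,10,20,30,40,50,60),du=(35,10),dv=(32,18),st=3):
    C=robot.read_camera("scene")
    s=robot.read_state();print(s["tool_pos"],s["force"],s["opening"])
    for t in T:
        q=cupdisc(C,np.radians(t),hm)
        print(t,"left",q[q[:,0].argmin()].round(),"top",q[q[:,1].argmin()].round(),"low",q[q[:,1].argmax()].round())
    u,v=proj(C,s["tool_pos"]).astype(int);a=C["frame"].astype(int)
    print("u0",u-du[0])
    for k in range(v-dv[0],v+dv[1],st): print(k,*(a[k,u-du[0]:u+du[1]].sum(1)//3))
E
python3 -c "
from h import *
mouth()"
```

```text
[0.49069461 0.09787959 0.04158792] [-0.10542316  0.16841094 -1.81284838] 0.062316524066044765
0 left [360. 210.] top [374. 199.] low [376. 223.]
10 left [356. 212.] top [372. 199.] low [370. 223.]
20 left [352. 214.] top [369. 199.] low [363. 223.]
30 left [349. 216.] top [367. 200.] low [358. 224.]
40 left [347. 220.] top [364. 201.] low [353. 226.]
50 left [345. 223.] top [361. 202.] low [350. 228.]
60 left [345. 225.] top [358. 203.] low [347. 231.]
u0 338
192 112 112 111 111 112 110 110 111 110 109 108 107 107 109 109 108 108 109 109 109 109 106 61 38 51 59 70 59 36 91 138 124 122 93 35 8 9 9 8 10 10 7 8 10 8
195 110 110 107 109 109 110 111 111 113 111 111 109 108 108 109 109 108 108 111 111 111 112 113 111 89 70 73 55 57 116 151 127 118 59 15 6 11 8 11 8 9 10 9 8 9
198 109 106 107 110 112 114 113 112 112 112 108 107 109 108 108 108 110 112 112 112 111 110 110 104 68 73 73 52 52 116 123 122 118 63 74 55 50 51 54 40 44 38 33 26 35
201 107 108 110 108 108 108 111 110 110 109 111 109 109 109 109 108 110 107 100 93 86 75 69 71 59 71 73 75 48 34 34 36 37 33 32 34 35 38 46 47 46 46 44 
[... 1440 characters left out ...]
5 34 34 34 34
231 122 121 122 121 121 121 136 177 182 166 147 107 110 112 112 113 112 114 114 95 42 21 29 29 30 35 35 35 37 39 47 41 36 35 36 35 34 34 34 34 34 36 34 33 36
234 125 126 125 124 123 123 132 177 179 161 133 98 111 113 114 115 115 116 115 115 122 120 118 119 103 99 98 82 80 79 66 63 62 52 50 50 42 41 41 41 34 33 27 26 26
237 125 124 124 123 122 124 143 177 174 155 115 113 115 116 115 114 113 116 115 117 119 118 104 88 90 116 120 120 120 120 120 120 120 120 121 120 121 121 120 120 121 121 121 122 122
240 123 123 122 122 121 126 177 183 171 154 107 111 113 112 110 110 110 114 115 113 110 111 113 114 116 117 116 118 119 118 115 120 120 120 120 120 119 120 120 120 120 120 121 120 120
```

Request:
{"name": "apply_moves", "arguments": {"delta_pos": [[-0.6, 0, -0.05], [-0.6, 0, 0], [-0.5, 0, 0], [-0.3, 0, 0], [-0.3, 0, 0], [-0.3, 0, 0], [-0.2, 0, 0], [0, 0, 0]], "twist": [0, 0, 0, 0, 0, 0, 0, 0], "squeeze": 5}}

```text
t: 28.15
tool_pos: [0.4904, 0.0703, 0.0428]
orientation: [2.261, 2.181, 0.003]
force: [0.3, 6.6, 2.2]
opening: 0.0627
gripper_force: 5.0
```

```bash
python3 -c "
from h import *
mouth(-.063,(0,10,20,30,40))"
```

```text
[0.49044248 0.07037226 0.04286423] [0.54274142 5.50104003 2.78628868] 0.06230768067883925
0 left [347. 206.] top [362. 195.] low [363. 219.]
10 left [342. 208.] top [359. 195.] low [356. 219.]
20 left [338. 210.] top [355. 196.] low [348. 220.]
30 left [334. 214.] top [353. 196.] low [342. 221.]
40 left [331. 216.] top [349. 197.] low [337. 223.]
u0 325
191 110 109 109 108 107 108 109 109 109 109 110 110 109 109 110 108 110 113 112 110 110 107 61 35 44 64 73 61 74 150 128 121 74 25 8 8 10 10 9 10 9 11 9 10 8
194 110 109 109 107 108 107 108 109 108 108 108 110 110 111 111 108 106 109 112 114 113 111 110 110 84 76 71 60 115 151 127 121 56 13 8 10 8 9 8 11 8 9 11 9 6
197 109 111 111 110 110 110 110 109 108 106 106 107 107 109 111 110 112 113 113 111 109 112 111 107 76 72 68 59 117 123 123 118 71 94 83 65 60 60 69 58 49 44 34 36 49
200 106 106 106 108 110 109 105 106 106 109 110 110 111 110 109 109 108 107 109 109 101 94 85 70 77 73 61 34 31 32 32 34 33 31 32 33 36 38 39 39 39 39 38 37 32
203 178 178 178 178 180 180 178 176 180 180 181 182 182 182 180 178 171 138 117 114 112 109 104 67 7
[... 1347 characters left out ...]
34 33 34
230 122 121 122 121 121 121 121 122 122 122 122 122 122 123 122 123 124 123 95 37 19 23 23 24 23 28 30 30 36 37 35 37 37 36 38 37 36 35 35 34 33 33 33 40 70
233 124 125 124 124 124 125 124 123 123 122 122 122 123 122 123 122 123 123 122 122 119 116 119 119 120 121 119 102 98 98 83 79 79 65 62 62 52 50 50 42 40 41 42 33 33
236 125 125 125 125 125 124 123 123 123 123 123 123 123 123 125 124 124 124 121 119 120 123 118 121 120 121 120 120 121 121 121 121 121 120 121 120 121 121 121 120 121 121 121 121 121
239 123 124 123 123 124 124 123 124 123 123 124 124 124 124 124 125 124 124 139 177 183 170 155 110 113 114 114 115 115 117 116 119 119 120 120 120 121 120 120 118 120 120 121 120 121
```

Run:
```python
from h import *
from scipy.optimize import least_squares
C=robot.read_camera("scene");a=C["frame"].astype(int)
for v in range(228,262,2): print(v,*(a[v,338:400].sum(1)//3))
for v in (206,210,214,218,222,226): print(v,*(a[v,366:396].sum(1)//3))
s=robot.read_state();M=yaw();P=s["tool_pos"]+.006*M[:,2]
pts=np.array([(346,200),(342.5,203),(341,206),(339,209),(338,212),(337,215),(336.3,218),(336,221),(338,222.5),(341,223.3)])
def rim(x):
    th,hm,e=x; ax=-np.sin(th)*M[:,0]+np.cos(th)*np.array([0,0,1]); e2=np.cos(th)*M[:,0]+np.sin(th)*np.array([0,0,1])
    return np.array([proj(C,P+hm*ax+e*e2+.032*(np.cos(b)*e2+np.sin(b)*M[:,1])) for b in np.linspace(0,2*np.pi,180)])
def res(x):
    r=rim(x); return np.r_[[np.linalg.norm(r-p,axis=1).min() for p in pts],(x[2]-.0)/.02*.3]
for t0 in(20,45,65):
    o=least_squares(res,[np.radians(t0),.054,.0],x_scale=[.1,.01,.01],diff_step=1e-3);print(t0,np.degrees(o.x[0]),o.x[1:],o.cost)
```

```text
228 122 122 123 124 121 77 37 32 34 37 36 35 36 36 46 70 67 32 32 34 33 33 34 33 34 35 34 34 33 34 32 43 37 31 32 34 38 45 42 34 33 33 60 123 128 126 126 118 112 109 110 111 113 112 110 109 109 109 108 109 109 108
230 122 122 123 123 122 90 34 20 22 23 24 24 30 29 30 36 37 34 38 37 36 38 38 37 35 35 33 32 33 33 38 71 73 48 36 35 36 35 35 34 33 33 67 123 129 128 121 114 112 111 111 109 109 110 111 111 110 112 109 109 110 110
232 123 122 123 122 122 124 118 100 69 62 62 52 50 50 42 41 41 34 33 33 27 26 26 22 22 22 21 22 21 22 23 22 23 23 22 24 23 31 31 27 22 34 100 123 125 119 111 111 111 111 110 108 108 108 110 110 112 111 111 110 110 109
234 125 125 124 124 124 121 120 104 88 98 101 107 120 123 121 121 121 120 121 120 120 120 121 121 121 119 102 99 99 98 82 78 64 62 63 63 52 50 51 49 51 78 119 123 112 111 111 111 108 107 110 112 112 110 111 112 113 112 112 112 111 110
236 123 124 124 124 124 119 119 119 123 114 121 120 121 121 120 120 120 121 121 120 121 120 121 121 120 121 120 120 121 121 122 122 122 122 121 105 102 115 116 122 122 119 113 108 109 111 110 110 108 110 112 111 112 113
[... 3198 characters left out ...]
 73 61 93 93 107 112 112 110 111 115 111 109 110 112 113 110 111 110 112 113
214 33 33 33 32 32 28 33 34 32 32 32 32 31 33 58 110 112 108 102 98 101 112 111 111 110 109 109 111 112 112
218 34 33 34 34 33 34 34 33 32 33 35 34 33 36 78 123 126 126 126 127 124 117 114 114 113 112 110 111 111 111
222 34 33 34 34 34 34 35 33 34 32 34 34 32 37 77 124 128 128 127 128 127 115 112 112 111 110 112 114 114 112
226 34 34 35 33 34 33 33 31 55 86 60 37 33 33 60 123 127 127 127 125 117 115 114 114 112 112 112 110 111 112
20 50.244030030269734 [0.05614126 0.01555773] 0.7920548989018382
45 50.52016719780924 [0.05610101 0.0157058 ] 0.7940613248959443
65 71.98019321714 [0.05242704 0.01993653] 2.432015393233511
```

Request:
{"name": "apply_moves", "arguments": {"delta_pos": [[0, 0, 0], [0, 0, 0], [0, 0, 0], [0.6, 0, 0], [0.7, 0, 0], [0.7, 0, 0], [0, 0, 0]], "twist": [0, 0, 0, 0, 0, 0, 0], "gripper": 7.6}}

```text
t: 29.12
tool_pos: [0.4904, 0.0904, 0.0421]
orientation: [-2.26, -2.182, -0.0]
force: [-0.2, -0.6, 0.5]
opening: 0.076
gripper_force: 0.0
```

Run:
```python
from h import *
from scipy.optimize import least_squares
C=robot.read_camera("scene");a=C["frame"].astype(int)
s=robot.read_state();print(s["tool_pos"],s["force"],s["opening"])
for v in range(188,246,3): print(v,*(a[v,326:404].sum(1)//3))
```

```text
[0.49042619 0.09011611 0.0421188 ] [-0.48218179 -0.26738816  0.04440222] 0.07619223058240006
188 110 110 111 113 112 109 109 108 110 111 111 114 111 111 110 111 110 108 109 108 108 109 108 108 108 111 112 112 112 112 110 53 82 59 72 75 59 48 45 17 8 6 9 9 12 12 13 16 14 13 14 13 15 14 11 14 13 14 10 13 11 9 9 20 31 74 111 109 113 111 111 111 110 111 110 110 111 112
191 109 109 109 107 108 109 109 110 108 110 110 110 109 110 108 111 112 112 110 109 109 110 109 109 111 111 108 109 110 111 112 111 107 64 70 71 64 75 163 121 119 95 35 11 9 9 10 10 10 7 10 9 8 8 7 9 22 45 52 97 135 121 75 53 57 107 111 112 113 114 113 112 112 113 114 112 111 110
194 109 109 107 107 108 108 110 108 107 108 110 110 111 111 107 107 108 112 114 113 111 109 111 109 108 111 112 110 109 108 110 109 88 77 73 68 55 84 140 125 120 75 24 7 8 10 8 10 9 7 10 9 8 10 7 29 93 119 120 122 121 89 77 108 110 111 109 108 108 109 110 114 113 111 111 113 114 113
197 111 111 110 110 111 111 110 108 106 106 107 108 109 110 109 113 113 112 111 110 112 112 110 107 106 106 108 108 111 111 114 114 91 77 72 59 47 98 122 122 119 60 43
[... 3928 characters left out ...]
120 120 120 120 120 120 120 121 120 116 96 114 120 120 97 92 90 88 85 80 75 95 108 110 108 109 110 113 111
242 127 127 127 126 126 127 126 126 125 125 125 124 124 123 124 123 122 135 178 183 167 148 101 112 114 116 116 116 117 116 117 116 114 111 112 112 113 114 105 102 113 115 115 115 115 115 116 119 94 90 93 95 96 98 98 98 98 100 98 100 104 103 99 93 92 89 86 81 81 98 107 107 108 109 109 109 110 111
245 127 127 126 126 126 125 126 126 125 124 125 125 124 124 124 123 123 133 177 180 162 136 104 111 114 114 113 113 116 116 114 114 114 113 117 116 116 113 91 116 115 115 115 115 116 115 115 99 104 95 97 96 96 98 98 98 99 98 98 98 97 97 95 92 93 86 97 110 110 108 107 107 109 111 110 108 106 107
```

Run:
```python
from h import *
C=robot.read_camera("scene");D=robot.read_camera("top");a=C["frame"].astype(int)
for v in range(200,262,2): print(v,*(a[v,384:410].sum(1)//3))
for v in range(246,262,2): print(v,*(a[v,360:400].sum(1)//3))
p=pt(C,385.5,212.5,.09);print("cup",p)
def circ(c,x,y,z): return np.array([proj(c,[x+.032*np.cos(b),y+.032*np.sin(b),z]) for b in np.linspace(0,6.28,90)])
for z in(.09,0):
    q=circ(C,p[0],p[1],z);print(z,"right",q[q[:,0].argmax()],"low",q[q[:,1].argmax()],"top",q[q[:,1].argmin()])
s=robot.read_state();print(s["tool_pos"])
```

```text
200 115 83 72 75 97 112 110 108 107 109 111 111 111 110 107 107 109 112 111 112 113 114 113 112 112 113
202 34 47 71 57 88 102 106 114 123 117 112 110 110 110 111 111 111 110 109 111 114 114 114 114 112 112
204 33 45 71 66 78 94 95 96 93 92 92 112 119 113 112 110 110 111 112 110 112 113 114 114 112 112
206 35 57 77 80 94 96 96 95 93 89 88 85 88 104 118 117 114 114 115 113 113 113 113 114 115 113
208 35 56 76 76 95 96 95 94 91 88 87 86 84 78 79 117 119 115 115 113 114 114 113 111 110 110
210 37 54 72 59 92 95 95 92 90 87 86 85 81 78 73 76 117 118 111 111 112 112 111 111 109 106
212 36 54 72 66 92 94 93 90 89 88 85 85 81 77 71 68 93 117 115 112 112 111 112 112 110 108
214 37 71 73 67 92 95 92 89 89 87 86 83 79 75 68 66 102 118 115 114 113 112 113 111 111 113
216 34 44 46 40 63 76 86 89 87 84 85 81 76 72 65 69 116 112 111 110 111 114 113 113 110 107
218 32 33 34 33 33 33 57 86 88 84 83 80 73 70 83 112 93 110 113 110 109 109 110 111 112 112
220 34 35 33 34 33 34 57 86 86 84 80 81 100 116 112 78 88 111 114 114 112 110 112 112 112 111
222 34 34 34 34 34 37 58 92 105 105 116 118 92 84 79 76
[... 2802 characters left out ...]
 110 111 111 112 111 112 113 113 113 111 110 111 110 110 109 108 106 106 107 109 111 113 111 106 74
258 112 114 115 113 112 111 112 113 110 108 109 111 113 113 111 112 114 113 111 109 107 109 111 112 112 112 111 109 110 109 107 106 105 106 105 107 109 109 94 74
260 112 112 111 113 113 114 116 113 110 110 110 108 109 109 107 112 112 111 109 112 111 109 109 107 109 111 113 110 107 107 106 105 106 108 108 109 112 109 66 62
cup [0.49416413 0.11935769 0.09      ]
0.09 right [400.81444158 213.48455492] low [386.72926677 224.73825014] top [384.86681343 200.69796442]
0 right [395.47863994 238.09548655] low [382.30077795 248.9361987 ] top [380.71028361 225.73380165]
[0.49042119 0.0897607  0.04210196]
```

The fit shows that the cup righted itself on release: it stands upright on the table at (0.494, 0.119). I'll regrasp it centred.

Request:
{"name": "apply_moves", "arguments": {"delta_pos": [[0, 0.3, -0.5], [0, 0, -0.4], [0, 0, 0], [0.7, 0, 0], [0.8, 0, 0], [0.8, 0, 0], [0.65, 0, 0], [0, 0, 0]], "twist": [0, 0, 0, 0, 0, 0, 0, 0], "gripper": 9.3}}

```text
t: 30.28
tool_pos: [0.4944, 0.1197, 0.0511]
orientation: [-2.26, -2.182, 0.0]
force: [0.1, 0.1, 0.1]
opening: 0.0933
gripper_force: 0.0
```

Request:
{"name": "apply_moves", "arguments": {"delta_pos": [[0, 0, 0], [0, 0, 0], [0, 0, 0], [0, 0, 0], [0, 0, 0], [0, 0, 0], [0, 0, 0]], "twist": [0, 0, 0, 0, 0, 0, 0], "gripper": 5.5, "squeeze": 15}}

```text
t: 31.15
tool_pos: [0.4945, 0.119, 0.0511]
orientation: [2.261, 2.181, -0.0]
force: [-1.9, -1.1, 0.4]
opening: 0.0622
gripper_force: 15.0
```

Run:
```python
from h import *
s=robot.read_state();P=s["tool_pos"];print(P,s["force"],s["opening"],s["t"],s["q"])
print(totool(.647-P[0],-.2015-P[1],.12-P[2]))
C=robot.read_camera("scene");a=C["frame"].astype(int)
def circ(c,x,y,z): return np.array([proj(c,[x+.032*np.cos(b),y+.032*np.sin(b),z]) for b in np.linspace(0,6.28,90)])
for z in(.09,0):
    q=circ(C,P[0],P[1],z);print(z,"right",q[q[:,0].argmax()],"low",q[q[:,1].argmax()])
for v in range(200,256,4): print(v,*(a[v,374:408].sum(1)//3))
```

```text
[0.49450273 0.1190212  0.05113122] [-1.91749705 -1.08493116  0.38787889] 0.062171469285339745 31.15 [ 1.35430837e-01  7.13920893e-02  1.92100989e+00 -1.08911607e-04
  1.14923594e+00  1.71462351e-01]
[-31.48342254  16.39287175  -6.88400548]
0.09 right [400.65742415 213.60386767] low [386.56715921 224.86152851]
0 right [395.33161662 238.21054718] low [382.14932502 249.05481306]
200 71 64 71 34 32 33 33 35 33 33 33 34 37 40 46 47 47 51 42 39 38 35 53 79 96 95 71 73 59 107 114 114 114 112
204 74 65 68 39 33 32 33 40 42 36 35 35 36 30 28 26 25 25 25 22 22 21 20 26 32 32 42 72 68 108 113 114 114 114
208 74 61 48 35 34 36 64 94 98 98 98 97 98 97 96 96 95 94 92 90 88 75 53 36 35 33 40 71 76 110 115 114 114 112
212 35 33 24 34 34 34 36 39 38 38 42 42 43 52 53 53 54 61 62 63 71 68 39 34 34 33 41 67 70 106 110 111 113 112
216 35 32 26 33 33 34 34 34 34 34 34 34 33 34 34 35 35 34 34 34 36 33 21 33 35 33 31 35 33 33 33 56 111 114
220 34 34 33 35 33 35 34 33 34 34 33 35 34 34 35 33 32 34 34 34 34 34 34 33 34 35 34 34 33 33 34 55 109 113
224 43 40 31 33 34 35 34 34 34 34 34 34 35 34 34 34 35 34 34 
[... 239 characters left out ...]
35 35 38 37 28 57 109
236 96 118 120 120 120 120 120 120 121 121 121 121 121 122 121 121 121 121 121 122 122 121 121 121 119 118 118 118 118 120 121 121 114 112
240 88 91 94 96 90 114 118 117 118 118 119 119 119 117 118 119 119 119 119 119 119 118 120 121 121 117 111 120 122 122 106 106 108 111
244 89 91 95 95 93 113 115 114 115 115 115 116 116 99 95 94 92 88 84 83 97 105 106 107 108 110 111 109 106 107 109 110 109 109
248 112 113 113 109 102 102 108 100 101 98 97 101 100 103 102 108 111 111 110 110 109 110 113 113 115 114 111 109 112 112 113 113 112 112
252 115 114 112 111 110 111 111 110 111 110 110 108 108 110 111 110 111 112 112 112 112 113 113 111 109 109 110 111 110 110 109 107 108 109
```

Request:
{"name": "apply_moves", "arguments": {"delta_pos": [[0, 0, -1], [0, 0, -2], [0, 0, -3], [0, 0, -3], [0, 0, -2], [0, 0, -1], [-1, 0.5, 0], [-2.5, 1.3, 0]], "twist": [0, 0, 0, 0, 0, 0, 0, 0]}}

```text
t: 32.2
tool_pos: [0.5108, 0.0833, 0.1701]
orientation: [-2.258, -2.182, 0.002]
force: [-0.5, -0.6, -0.9]
opening: 0.0622
gripper_force: 15.0
```

Request:
{"name": "apply_moves", "arguments": {"delta_pos": [[-4, 2.1, 0], [-4.6, 2.4, 0], [-4.6, 2.4, 0], [-4.6, 2.4, 0], [-4.6, 2.4, 0], [-3.5, 1.8, 0], [-2.1, 1.1, 0], [0, 0, 0]], "twist": [0, 0, 0, 0, 0, 0, 0, 0]}}

```text
t: 33.2
tool_pos: [0.6464, -0.2039, 0.1689]
orientation: [-2.262, -2.177, 0.002]
force: [-0.1, 0.5, -1.7]
opening: 0.0626
gripper_force: 15.0
```

Request:
{"name": "apply_moves", "arguments": {"delta_pos": [[0, 0, 1], [0, 0, 2], [0, 0, 2.5], [0, 0, 2], [0, 0, 0.8], [0, 0, 0], [0, 0, 0]], "twist": [0, 0, 0, 0, 0, 0, 0]}}

```text
t: 34.08
tool_pos: [0.6478, -0.2018, 0.0894]
orientation: [2.26, 2.18, 0.001]
force: [-0.2, 0.1, -2.2]
opening: 0.0621
gripper_force: 15.0
```

Run:
```python
from h import *
s=robot.read_state();P=s["tool_pos"];print(P,s["force"],s["opening"],s["t"])
print(totool(.6475-P[0],-.202-P[1],.073-P[2]))
def circ(c,x,y,z,r=.032): return np.array([proj(c,[x+r*np.cos(b),y+r*np.sin(b),z]) for b in np.linspace(0,6.28,120)])
C=robot.read_camera("scene");a=C["frame"].astype(int)
zb=P[2]-.051
q=circ(C,P[0],P[1],zb);print("cup base pred left",q[q[:,0].argmin()],"right",q[q[:,0].argmax()],"low",q[q[:,1].argmax()])
q=circ(C,.6475,-.202,.022,.035);print("recess pred left",q[q[:,0].argmin()],"right",q[q[:,0].argmax()],"low",q[q[:,1].argmax()])
for v in range(262,306,2): print(v,*(a[v,200:256].sum(1)//3))
```

```text
[ 0.64784574 -0.20184808  0.0893525 ] [-0.22363489  0.11540368 -2.19675969] 0.062089125886338574 34.075
[-0.01543794 -0.03695446  1.63519546]
cup base pred left [209.58791342 281.37395976] right [241.12102586 278.16007824] low [223.35188938 293.47029466]
recess pred left [209.64977038 285.33938329] right [243.65529354 281.85715191] low [224.51810661 298.47658599]
262 35 34 35 34 34 34 33 35 35 34 34 34 35 36 35 34 34 25 15 28 39 36 35 34 35 34 34 31 21 31 90 111 117 92 68 62 57 56 80 107 110 110 110 111 112 110 109 110 110 107 106 107 107 107 108 108
264 35 35 35 35 34 34 34 35 34 34 34 35 35 34 34 35 32 15 16 40 36 34 34 34 35 35 34 27 17 20 65 100 80 72 69 66 61 56 58 80 83 82 82 82 81 81 83 82 83 83 82 82 82 78 108 113
266 34 33 34 35 34 35 35 33 35 34 35 34 34 34 35 35 25 17 33 38 35 34 35 35 35 36 32 21 12 16 49 76 77 73 71 68 64 59 56 66 77 79 78 78 78 79 79 79 80 80 80 80 68 50 106 111
268 35 35 34 35 35 34 35 34 34 34 35 34 34 34 35 34 29 20 40 36 34 35 34 35 34 33 30 15 11 26 78 82 78 75 73 70 66 61 57 57 75 77 77 76 76 77 78 77 77 78 77 77 56 39 74 105
270 34 34 34 34 34 34
[... 2495 characters left out ...]
7 77 78 77 79 77 77 78 77 77 77 77 77 77 77 77 76 75 70 65 65 66 69 65 65 69 71 69 67 73 75 75 76 77 76 76 76 76 76 76 76 76 76 75 77 77 76 64 37 61 112 116 113 112 114
300 72 72 73 73 74 73 73 73 73 72 72 72 72 72 72 72 72 73 72 72 73 73 73 71 72 72 73 72 72 72 72 73 73 73 72 72 72 72 73 72 72 73 73 74 73 73 74 73 47 40 89 113 116 115 114 113
302 72 73 72 72 73 73 72 72 72 71 71 71 71 71 71 70 72 71 70 70 70 71 69 69 69 69 69 69 68 69 68 69 68 69 68 69 68 68 68 69 69 68 68 69 69 68 70 68 37 41 93 113 115 113 114 112
304 58 60 60 60 61 60 63 64 63 63 63 63 63 62 66 66 66 66 67 67 66 66 67 66 69 70 70 69 70 70 70 70 69 70 71 71 70 71 71 70 70 70 71 71 71 70 71 62 36 57 112 116 113 111 113 115
```

Recess lip low at (224,298) and cup base low at (223,293) match the predictions, so they are aligned. Lowering gently.

Request:
{"name": "apply_moves", "arguments": {"delta_pos": [[0, 0, 0.6], [0, 0, 0.6], [0, 0, 0.2], [0, 0, 0.2], [0, 0, 0.2], [0, 0, 0.2], [0, 0, 0.2], [0, 0, 0]], "twist": [0, 0, 0, 0, 0, 0, 0, 0]}}

```text
t: 35.12
tool_pos: [0.6471, -0.2038, 0.0688]
orientation: [2.26, 2.179, -0.003]
force: [-8.6, -5.2, 13.6]
opening: 0.0623
gripper_force: 15.0
```

Request:
{"name": "apply_moves", "arguments": {"delta_pos": [[0, 0, -0.3], [-0.15, -0.25, -0.1], [0, 0, 0.2], [0, 0, 0.2], [0, 0, 0.1], [0, 0, 0]], "twist": [0, 0, 0, 0, 0, 0]}}

```text
t: 35.88
tool_pos: [0.6453, -0.2043, 0.0674]
orientation: [2.259, 2.179, -0.0]
force: [-4.8, -3.1, 11.9]
opening: 0.0627
gripper_force: 15.0
```

Request:
{"name": "apply_moves", "arguments": {"delta_pos": [[0, 0, -0.3], [-0.15, -0.2, -0.1], [0, 0, 0.2], [0, 0, 0.2], [0, 0, 0.1], [0, 0, 0]], "twist": [0, 0, 0, 0, 0, 0]}}

```text
t: 36.62
tool_pos: [0.6442, -0.2056, 0.0662]
orientation: [2.258, 2.178, 0.002]
force: [5.5, -5.4, 4.9]
opening: 0.0626
gripper_force: 15.0
```

Run:
```python
from h import *
s=robot.read_state();P=s["tool_pos"];print(P,s["force"],s["wrist_torque"],s["t"])
def circ(c,x,y,z,r=.032): return np.array([proj(c,[x+r*np.cos(b),y+r*np.sin(b),z]) for b in np.linspace(0,6.28,120)])
C=robot.read_camera("scene");D=robot.read_camera("top");a=C["frame"].astype(int);d=D["frame"].astype(int)
for z in(.0164,.02,.024):
    q=circ(C,P[0],P[1],z);print(z,"right",q[q[:,0].argmax()].round(1),"low",q[q[:,1].argmax()].round(1))
    q=circ(C,P[0],P[1],z+.09);print("  rim right",q[q[:,0].argmax()].round(1),"low",q[q[:,1].argmax()].round(1),"left",q[q[:,0].argmin()].round(1))
q=circ(D,P[0],P[1],.1064);print("top rim",q.min(0).round(1),q.max(0).round(1))
for v in range(240,304,3): print(v,*(a[v,196:250].sum(1)//3))
```

```text
[ 0.6442329  -0.20556004  0.06617549] [ 5.46739241 -5.38122131  4.88734138] [-0.75233955 -0.9956224   0.06133797] 36.625
0.0164 right [241.1 281.9] low [223.7 296.9]
  rim right [234.5 258.7] low [215.5 274.5] left [201.1 262. ]
0.02 right [240.9 281. ] low [223.4 296.1]
  rim right [234.2 257.7] low [215.1 273.5] left [200.7 261. ]
0.024 right [240.6 280. ] low [223.1 295.2]
  rim right [233.9 256.5] low [214.7 272.4] left [200.2 259.9]
top rim [407.8 196.2] [440.5 228.2]
240 11 12 14 15 14 16 15 15 14 14 14 15 15 11 11 11 8 7 6 6 25 46 80 164 172 106 72 70 77 53 21 37 60 49 50 73 75 66 40 52 35 26 31 38 38 39 38 38 37 36 37 36 35 33
243 113 95 64 57 40 26 18 9 7 9 11 9 7 9 8 10 10 10 7 41 116 124 127 136 122 80 109 77 53 19 26 60 72 99 81 75 69 51 41 37 39 40 38 39 40 38 38 37 39 36 37 36 35 35
246 115 123 125 123 122 98 70 54 61 50 51 51 41 30 28 24 21 24 20 14 40 115 123 122 121 101 74 66 28 27 74 69 61 66 73 66 51 44 36 35 36 39 37 39 39 39 38 38 38 36 36 37 36 33
249 111 84 53 47 50 61 40 32 32 39 60 87 103 102 90 82 76 73 64 53 38 51 115 122 122 121 87 36 20 60 92 104 69 75 75
[... 2495 characters left out ...]
11 113 114 113 99 97 99 108 109 109 110 118 119 120 120 120 120 119 121 121 122 122 120 100 98 120 124 122 102 104 101 101 101 101 101 100 98 98 104 91 75 71 78 80 81 81 80 81 80 80 80 81 80 47
297 111 111 112 102 83 77 77 77 77 77 76 76 76 76 76 76 76 75 74 72 69 59 63 69 75 75 76 78 76 78 79 79 78 76 69 73 67 71 73 73 74 74 73 74 74 73 73 74 74 74 74 73 63 37
300 109 112 110 81 72 72 73 73 73 73 72 72 72 73 73 72 72 72 73 73 73 73 72 72 72 72 71 71 71 72 72 73 72 72 73 73 72 73 72 73 73 73 73 73 72 73 72 74 72 73 74 72 46 41
303 112 112 89 72 70 72 71 71 71 71 71 72 71 71 71 71 71 71 72 71 71 72 71 71 71 71 71 71 70 71 71 71 71 70 70 71 70 70 70 70 70 70 70 70 69 70 70 69 70 70 70 67 34 47
```

Request:
{"name": "apply_moves", "arguments": {"delta_pos": [[0, 0, -0.4], [0, 0, -0.3], [-0.4, 0.1, 0], [0, 0, 0.3], [0, 0, 0.2], [0, 0, 0.2], [0, 0, 0.2], [0, 0, 0]], "twist": [0, 0, 0, 0, 0, 0, 0, 0]}}

```text
t: 37.72
tool_pos: [0.6436, -0.2086, 0.0621]
orientation: [2.261, 2.181, 0.0]
force: [3.0, -1.8, -3.0]
opening: 0.0626
gripper_force: 15.0
```

Request:
{"name": "apply_moves", "arguments": {"delta_pos": [[0, 0.05, 0.1], [0, 0.05, 0.1], [0, 0, 0.1], [0, 0, 0.1], [0, 0, 0]], "twist": [0, 0, 0, 0, 0]}}

```text
t: 38.35
tool_pos: [0.6443, -0.2085, 0.0584]
orientation: [-2.261, -2.181, 0.0]
force: [-1.2, -0.6, 3.3]
opening: 0.0622
gripper_force: 15.0
```

Request:
{"name": "apply_moves", "arguments": {"delta_pos": [[0, 0, 0.1], [0.1, 0, 0.05], [0.1, 0, 0.05], [0.1, 0, 0], [0, 0, 0]], "twist": [0, 0, 0, 0, 0], "squeeze": 6}}

```text
t: 38.98
tool_pos: [0.6447, -0.2058, 0.0562]
orientation: [2.261, 2.18, 0.0]
force: [1.7, -3.0, 2.5]
opening: 0.0624
gripper_force: 6.0
```

Request:
{"name": "apply_moves", "arguments": {"delta_pos": [[0, 0, 0], [0, 0, 0], [0, 0, 0], [0, 0, 0], [0, 0, 0], [0, 0, 0]], "twist": [0, 0, 0, 0, 0, 0], "gripper": 9.3}}

```text
t: 39.72
tool_pos: [0.6444, -0.2055, 0.0562]
orientation: [2.261, 2.181, -0.0]
force: [0.1, 0.7, 0.5]
opening: 0.0931
gripper_force: 0.0
```

Request:
{"name": "apply_moves", "arguments": {"delta_pos": [[0, 0, -0.5], [0, 0, -1.5], [0, 0, -3], [0, 0, -4], [0, 0, -4], [0, 0, -3], [0, 0, 0]], "twist": [0, 0, 0, 0, 0, 0, 0]}}

```text
t: 40.6
tool_pos: [0.6465, -0.2063, 0.2216]
orientation: [2.256, 2.176, 0.005]
force: [0.3, -0.4, -0.0]
opening: 0.0929
gripper_force: 0.0
```

Request:
{"name": "apply_moves", "arguments": {"delta_pos": [[2, -2, 0], [3, -4, 0], [3, -4, 0], [3, -4, 0], [2, -3, 0], [0, 0, 0]], "twist": [0, 0, 0, 0, 0, 0]}}

```text
t: 41.35
tool_pos: [0.4775, -0.0682, 0.2153]
orientation: [-2.259, -2.182, 0.001]
force: [0.2, 0.3, 0.6]
opening: 0.0929
gripper_force: 0.0
```

Run:
```python
from h import *
def circ(c,x,y,z,r=.032): return np.array([proj(c,[x+r*np.cos(b),y+r*np.sin(b),z]) for b in np.linspace(0,6.28,120)])
C=robot.read_camera("scene");D=robot.read_camera("top");a=C["frame"].astype(int);d=D["frame"].astype(int)
for x,y in((.6465,-.2025),):
  for n,c in(("scene",C),("top",D)):
    for z,r in((.098,.032),(.022,.032),(.022,.035)):
      q=circ(c,x,y,z,r);print(n,z,r,"L",q[q[:,0].argmin()].round(1),"R",q[q[:,0].argmax()].round(1),"top",q[q[:,1].argmin()].round(1),"low",q[q[:,1].argmax()].round(1))
for v in range(240,304,3): print(v,*(a[v,196:250].sum(1)//3))
print("top")
for v in range(192,240,3): print(v,*(d[v,394:446].sum(1)//3))
for n,c in(("s",C),("t",D)): np.save(n+"_end.npy",c["frame"])
```

```text
scene 0.098 0.032 L [203.3 265.4] R [236.5 262.1] top [221.7 249.8] low [217.7 277.8]
scene 0.022 0.032 L [211.  284.7] R [242.  281.6] top [228.1 269.7] low [224.6 296.7]
scene 0.022 0.035 L [209.5 284.9] R [243.5 281.4] top [228.2 268.5] low [224.4 298. ]
top 0.098 0.032 L [405.5 211. ] R [437.9 212.1] top [421.4 196. ] low [422.4 227.7]
top 0.022 0.032 L [399.7 218.8] R [429.7 219.1] top [414.4 204.1] low [415.3 233.5]
top 0.022 0.035 L [398.3 218.8] R [431.1 219.1] top [414.4 202.7] low [415.4 234.9]
240 116 115 114 113 115 116 118 117 112 109 109 110 111 111 109 109 111 110 112 113 111 109 110 111 112 112 113 115 114 113 110 110 110 77 41 34 36 36 39 37 38 39 38 38 39 38 38 36 37 37 37 35 34 34
243 113 112 111 111 112 112 113 113 113 114 115 117 114 113 112 113 114 113 113 111 110 112 110 110 111 110 107 108 109 110 108 109 111 112 84 45 34 36 37 37 38 38 39 38 38 38 39 38 36 37 37 34 35 34
246 113 112 111 110 112 113 112 112 113 114 113 112 111 111 112 112 115 114 112 110 110 113 113 112 114 111 109 108 108 110 111 108 106 107 111 109 85 53 36 35 37 39 37 40 39 39 37 37 38 37 3
[... 5432 characters left out ...]
 82 88 102 72 57 55 55 62 57 57 51 78 96 97 96 90 89 88 89
228 63 54 64 63 66 59 63 51 46 44 37 46 40 42 39 48 43 44 48 39 50 35 42 56 56 69 77 72 70 66 54 40 46 41 47 58 57 58 57 63 56 55 55 56 71 93 94 95 97 90 92 95
231 55 63 62 58 64 63 67 59 60 55 49 43 40 41 46 41 43 44 40 43 45 39 46 44 41 44 43 44 50 61 59 55 58 59 58 57 56 56 62 60 56 60 58 53 59 95 92 94 89 88 97 100
234 58 62 61 62 63 64 61 64 59 62 68 58 61 59 56 54 56 47 49 52 53 54 58 54 56 61 62 58 59 59 58 62 63 66 59 63 55 62 60 66 61 62 63 63 66 90 94 94 93 91 97 94
237 57 66 63 64 67 67 64 62 60 67 68 65 65 65 58 63 61 62 66 60 61 62 65 60 58 66 64 59 60 64 63 62 59 66 66 59 64 62 62 54 60 63 61 63 60 81 91 94 89 100 90 90
```

```bash
python3 -c "
from plant import robot
print(robot.close_job())"
```

```text
the job is handed in; nothing more can be done
None
```

I handed the job in at about 41 s. By the camera measurements, all six mushrooms are in the pine punnet and the empty cup stands upright, fully down in its own 70 mm seat; I got no verdict back from the judge.

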